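# Put the sanding blocks away in the lidded case

## Robot

A 7-joint arm with a two-finger parallel gripper is mounted at the origin on a cart in front of the work surface, level with it; the furniture and walls round the work are solid. World frame = base frame: x ahead of the robot, y to its left, z up, the work surface at z = 0. Lengths are in m, angles in rad, forces in N, time in s.
With the tool pointing down it reaches from about 0.35 to 0.9 m from the base axis. Payload 8.1 kg.
Tool frame: the origin (TCP) lies between the finger pads; the fingertips stand 17 mm ahead of it and the grasp point (between the pads) lies 2 mm behind it; z points along the fingers, y is the line along which they close (so a half turn about z gives the same grasp; the last joint's range is limited). The gripper opens to 92 mm and grips with 3 to 60 N. Pads are 19 mm wide; open, the fingers measure 130 mm over their backs; the gripper's body (75 mm by 190 mm) begins 47 mm behind the grasp point.
Start: joints at [1.047, 0.434, 0.025, 1.573, -0.012, 1.134, -0.075], TCP at [0.255, -0.57, 0.244] pointing down, gripper open.
Joint ranges: [-2.62, 2.62], [-0.44, 2.09], [-1.27, 1.32], [0.08, 2.57], [-1.32, 4.46], [0.12, 2], [-2.74, 2.74]. Speed limits (rad/s): [2.22, 2.22, 3.01, 3.01, 3.14, 3.14, 3.14].

## Interface

Orientations are given as a rotation vector (axis times angle).
In Python, from cell import observe, get_image, calibration, sign_off, look_for, regions_of, landmark_of gives the robot as it stands.
- The arm moves only by the tool jog_arm, never from a script. Its argument "plan" is a list of rows, each an object with "offset": the shift along the tool's x, y, z normalised to -1 to 1, where 1 is 0.15 m, a list of three; "twist": the turn, a rotation vector about the tool's x, y, z normalised to -1 to 1, where 1 is 2 pi rad, a list of three; "fingers": the gripper command: -1 is shut, 1 is fully open, values between are in proportion. In form: [{"offset": [x, y, z], "twist": [ax, ay, az], "fingers": fingers}, ...]. A call has 1 to 20 rows; each row is the pose to reach, as a shift and turn from the pose commanded when the call began, along the tool's axes at that moment, turning the shorter way round; what a row does not reach only later rows make up. A row lasts 1/8 s, in which the tool goes at most 62.5 mm and 10.7 degrees, less where a joint would pass 70% of its speed; a pose out of reach is approached as far as the arm can. A call with a number of a shift or a turn outside -1 to 1 is refused whole. A call with a gripper value outside its range is refused whole. The fingers move at their own pace and stop on an object; "newtons" is the grip in N (left out, the last holds). Time passes only in rows, so rows that repeat a pose let the fingers close. It gives the time, the measured TCP pose, the force, the opening and the grip force at its end, in the units of the state.
- observe(): the state, without advancing time (a new reading comes with each control period).
- get_image(name): name is "scene" or "top" or "wrist"; returns the picture (384x512x3 uint8, red, green, blue); there is no depth.
- calibration(name): a dict with "fov_y" (degrees; the focal length in pixels is half the picture's height over the tangent of half this angle, whatever the lens; pixels are square), "cx", "cy" (the principal point, pixels), "position" and "attitude" of the camera in the world. Camera axes: x right, y down, z forward; pixel columns grow to the right and rows downward; lengths in m; the calibration is good to about 2 mm. The wrist camera is an equidistant fisheye: a pixel r from the principal point sees the ray r / f radians off the axis. A picture is of the moment at which its call begins: read the wrist's pose just before it. calibration takes no time and is no camera call; for the wrist camera it gives the pose at the moment of the call.
- sign_off(): hands the job in; it is judged then, once.
Trained networks look in the newest picture that a camera, given by its name, has taken for a name from the list of things; names that differ only in an ending like _2 or _b are one class to them, and where a whole thing is asked for, a point or a joint stands for the part that bears it (a point fixed in the world has none). Each returns a list of dicts, best first, with "conf" (0 to 1); they miss things now and then, are a little off and sometimes report something else, mostly with a low value. They report only what shows in the picture. A call takes as long as a camera call. They do not tell look-alikes from the thing itself.
- look_for(thing, camera): "box" ([left, top, width, height] as shares, 0 to 1, of the picture: columns of its width, rows of its height, round what is visible of it).
- regions_of(thing, camera): "region" (384x512 bool, what is visible of it) and "box" ([left, top, width, height] as shares, 0 to 1, of the picture: columns of its width, rows of its height, round what is visible of it).
- landmark_of(thing, camera): "at" ([row, column] as shares, 0 to 1, of the picture: columns of its width, rows of its height: a listed point, or the origin of a listed thing).
The state is a dict: "clock": time; "joints": joint angles; "dq": joint speeds; "joint_efforts": joint torques, N m; "position": TCP position; "ee_rot": TCP orientation; "force": force on the tool from outside, world axes, zero at the start; "ft_torque": the same for the moment, N m; "width": opening from 0.0 (shut) to 1.0 (fully open); "gripper_force": force on a finger pad.
Only numpy, scipy, OpenCV 4.12 (cv2) and the standard library are available. Lean on these libraries where they do the work, as an engineer would, in place of code of your own. Each camera call takes 0.05 s, during which the arm holds its last target. There are 200 camera calls.

## Task

Raise the lid of the steel case and lock its folding stay past straight, so that the lid stands by itself, and lay every sanding block on the bench, sole down and lengthwise, in the row whose recess fits its length. When all are in, break the knee of the stay and lower the lid until it is fully shut. Leave the jar, the tin and the paint gauge where they stand.

Things in the scene. Friction and masses are not known exactly. Their poses are not given: they have to be found in the camera images.
- lid_hinge (a point): Centre of the lid's hinge line, on the top rim of the sheet-steel case at its back, which is to the robot's right. The case is fixed to the bench: 154 deep (its x) x 216 wide (its y) x 50 high, walls 4 thick. Axes are the case's: x from its front to its hinge, y to the left of that, z up. The case's centre is 77 towards the front from this point; the hinge is 52 above the bench
- lid (a joint): lid angle, rad: 0 closed, grows as its front edge rises; 1.60 is as far as the stay allows, 1.57 (upright) with the stay locked. Lid 154 x 216 x 3, 0.3 kg. The hinge is stiff and damped: left above about 1.2 rad the lid stays by itself, lower down it sinks shut, slowly. (Beware: a hard, fixed air hose hangs by the robot's base, 55 ahead and 210 left of its axis; a shoulder that sticks out to the left cannot turn past it; lean the tool sideways instead)
- lid_handle (a point): centre of the lid's handle, a steel bar of diameter 12, 120 long, parallel to the hinge, held 36 out from the lid's front edge by an arm at each end (30 of open air between edge and bar, clear along 110); 190 from the hinge line, level with it when the lid is shut. Pull it round in an arc about the hinge; the round bar can turn between fingers
- stay_knee (a joint): knee of the folding stay, two steel links of 73 each outside the case's -y side (the side nearer the robot): 0 folded (lid shut), 2.56 straight, 2.81 at its stop, past straight; there the lid cannot come down until the knee is pulled back. Above 2.69 counts as locked, below 2.46 as broken. While the stay is bent the knee and the lid move together
- stay_knob (a point): grip point of the knee's knob, a black bar of diameter 14 along the case's y, sticking 60 out from the stay (point 47 outside the case's side, 25 of bar beyond it). In the case's x, z from the hinge line it is at [-150, -19] folded, [-38, +20] straight, [-31, +15] locked. Pushing it towards the hinge and down locks the stay; pulling it to the case's front and up some 30 mm breaks it; 1 to 6 N
- row_short: grey plastic insert 124 (x) x 103 (y), fixed in the case, with a recess 79 long (x) and 95 wide for up to two short blocks side by side, 10 deep at its ends and 8 at its sides. Origin: centre of its underside, 4 above the bench; recess floor is 4 above the origin. Axes as the case's. The two inserts lie side by side; which is where varies
- row_long: grey plastic insert 124 (x) x 103 (y), fixed in the case, with a recess 109 long (x) and 95 wide for up to two long blocks side by side, 10 deep at its ends and 8 at its sides. Origin: centre of its underside, 4 above the bench; recess floor is 4 above the origin. Axes as the case's. The two inserts lie side by side; which is where varies
- block_short_a_mid (a point): short hand sanding block 65 long (its x) x 38 wide x 36 high, 185 g: black rubber sole 10 high, and on it an aluminium grip rib 16 wide, 51 long, 26 high, along the middle. Point: the middle, 18 above its underside, z up. May be absent
- block_short_b_mid (a point): short hand sanding block 65 long (its x) x 38 wide x 36 high, 185 g: black rubber sole 10 high, and on it an aluminium grip rib 16 wide, 51 long, 26 high, along the middle. Point: the middle, 18 above its underside, z up. May be absent
- block_long_a_mid (a point): long hand sanding block 95 long (its x) x 38 wide x 36 high, 215 g: black rubber sole 10 high, and on it an aluminium grip rib 16 wide, 81 long, 26 high, along the middle. Point: the middle, 18 above its underside, z up. May be absent
- block_long_b_mid (a point): long hand sanding block 95 long (its x) x 38 wide x 36 high, 215 g: black rubber sole 10 high, and on it an aluminium grip rib 16 wide, 81 long, 26 high, along the middle. Point: the middle, 18 above its underside, z up. May be absent
- jar_mid (a point): screw-lid jar with a green lid, diameter 64, 56 high; point half-way up; a bystander
- tin_mid (a point): flat round tin with a red lid, diameter 80, 34 high; point half-way up; a bystander
- gauge_mid (a point): hand-held paint gauge, 46 x 111 x 24; point half-way up; a bystander
There are look-alikes about, which are no part of the job. What is shaped like the part that bears block_short_a_mid but blue or orange is not meant.

How it is judged:
On the way, in this order (a step that is already met when the one before it is completed fails the run):
1. the lid is up and its stay locked past straight, nothing holding them (value of joint lid above 1.35 rad and value of joint stay_knee above 2.69 rad and contact force between the fingers and lid below 0.5 N and contact force between the fingers and stay_lower below 0.5 N), for 0.5 s.
2. every block lies seated in the row of its length, with the stay still locked (value of joint lid above 1.35 rad and value of joint stay_knee above 2.69 rad and x of block_short_a_mid in the frame of row_short between -0.015 and 0.015 m and y of block_short_a_mid in the frame of row_short between -0.045 and 0.045 m and z of block_short_a_mid in the frame of row_short between 0.017 and 0.0255 m and angle between each of block_short_a_mid, block_short_b_mid, block_long_a_mid, block_long_b_mid's own z axis and vertical below 0.12 rad and angle between the x axis of each of block_short_a_mid, block_short_b_mid and the x axis of row_short, either way round below 0.4 rad and x of block_short_b_mid in the frame of row_short between -0.015 and 0.015 m and y of block_short_b_mid in the frame of row_short between -0.045 and 0.045 m and z of block_short_b_mid in the frame of row_short between 0.017 and 0.0255 m and x of block_long_a_mid in the frame of row_long between -0.015 and 0.015 m and y of block_long_a_mid in the frame of row_long between -0.045 and 0.045 m and z of block_long_a_mid in the frame of row_long between 0.017 and 0.0255 m and angle between the x axis of each of block_long_a_mid, block_long_b_mid and the x axis of row_long, either way round below 0.4 rad and x of block_long_b_mid in the frame of row_long between -0.015 and 0.015 m and y of block_long_b_mid in the frame of row_long between -0.045 and 0.045 m and z of block_long_b_mid in the frame of row_long between 0.017 and 0.0255 m), for 0.3 s.
3. the knee of the stay is broken while the lid is still up (value of joint stay_knee below 2.46 rad and value of joint lid above 0.9 rad), for 0.1 s.
At the end, for the whole second after the job is handed in: The lid is shut (within 0.04 rad) and every block present lies at rest, sole down on the floor of the recess of its own length (tilt under 0.12 rad, centre within 15 mm lengthwise and 45 mm sideways of the row's middle, turned less than 0.4 rad) (value of joint lid below 0.04 rad and x of block_short_a_mid in the frame of row_short between -0.015 and 0.015 m and y of block_short_a_mid in the frame of row_short between -0.045 and 0.045 m and z of block_short_a_mid in the frame of row_short between 0.017 and 0.0255 m and angle between each of block_short_a_mid, block_short_b_mid, block_long_a_mid, block_long_b_mid's own z axis and vertical below 0.12 rad and angle between the x axis of each of block_short_a_mid, block_short_b_mid and the x axis of row_short, either way round below 0.4 rad and x of block_short_b_mid in the frame of row_short between -0.015 and 0.015 m and y of block_short_b_mid in the frame of row_short between -0.045 and 0.045 m and z of block_short_b_mid in the frame of row_short between 0.017 and 0.0255 m and x of block_long_a_mid in the frame of row_long between -0.015 and 0.015 m and y of block_long_a_mid in the frame of row_long between -0.045 and 0.045 m and z of block_long_a_mid in the frame of row_long between 0.017 and 0.0255 m and angle between the x axis of each of block_long_a_mid, block_long_b_mid and the x axis of row_long, either way round below 0.4 rad and x of block_long_b_mid in the frame of row_long between -0.015 and 0.015 m and y of block_long_b_mid in the frame of row_long between -0.045 and 0.045 m and z of block_long_b_mid in the frame of row_long between 0.017 and 0.0255 m and linear speed of each of block_short_a, block_short_b, block_long_a, block_long_b below 0.02 m/s); the robot touches nothing.
It fails at once if the jar is moved more than 40 mm (distance of jar_mid from where it was at the start of the episode above 0.04 m).
It fails at once if the tin is moved more than 40 mm (distance of tin_mid from where it was at the start of the episode above 0.04 m).
It fails at once if the paint gauge is moved more than 40 mm (distance of gauge_mid from where it was at the start of the episode above 0.04 m).
Of block_short_a, block_short_b, block_long_a, block_long_b only 3 to 4 are there at a start; the rules pass over those that are not, and their reading is None.
At some moment in a run one of block_short_a, block_short_b, block_long_a, block_long_b may be knocked a few centimetres aside while the robot is not near it.
Once in a run the grip may slacken for a moment while it holds something.
It also fails if it takes over 208 s, if anything falls off the work surface, if the arm or the gripper's body presses on something with over 40 N, if the wrist force passes 120 N, or if a joint passes its speed limit or range.

## Working session

There is one attempt and no reset: what is moved stays moved. The work goes in short steps, Python scripts to look and compute and a tool call to move; the robot and the scene stay as the last step left them, time stands still between calls to the robot, and variables do not carry over. Pictures are saved under pics/ and viewed, at most 14 in all, crops included, and the job is handed in when it is done.

Besides the shell and the picture viewer there is one more tool, called after ">>>" in YAML: its name, and indented under it one key for each argument. jog_arm: Moves the arm, as the interface text tells. Scaled input: -1 to 1 covers 0.15 m each way for a shift and 2 pi rad each way for a turn. Its arguments: {"type":"object","properties":{"plan":{"type":"array","items":{"type":"object","properties":{"offset":{"type":"array","items":{"type":"number","minimum":-1,"maximum":1}},"twist":{"type":"array","items":{"type":"number","minimum":-1,"maximum":1}},"fingers":{"type":"number"}}}},"newtons":{"type":"number"}},"required":["plan"]}

```bash
ls; mkdir -p pics
python3 - <<'E'
from cell import *
import cv2
print(observe())
for n in ("scene","top","wrist"):
    im=get_image(n); cv2.imwrite(f"pics/{n}0.png",im[:,:,::-1]); c=calibration(n); print(n,c)
    for t in ("lid_hinge","lid_handle","stay_knob","row_short","block_short_a_mid","block_long_a_mid","jar_mid","tin_mid","gauge_mid"):
        print(t,[(round(d["conf"],2),[round(d["at"][1]*512),round(d["at"][0]*384)]) for d in landmark_of(t,n)][:5])
a=cv2.imread("pics/scene0.png");b=cv2.imread("pics/top0.png")
E
```

```text
pics
{'clock': 0.0, 'joints': array([ 1.04737767,  0.43523235,  0.02496793,  1.57409837, -0.01158302,
        1.13398545, -0.075126  ]), 'dq': array([ 0.00030161,  0.00084504, -0.00042174,  0.00024737,  0.00109101,
       -0.0008854 ,  0.00044496]), 'joint_efforts': array([ 6.02489454e-04, -6.67843151e+01,  9.85906497e-01, -3.14461613e+01,
       -6.03019260e-02,  4.30838345e-02,  1.17290519e-04]), 'position': array([ 0.25506798, -0.57005489,  0.24293858]), 'ee_rot': array([-3.07086339e+00, -6.55710596e-01,  7.55850736e-04]), 'force': array([-0.11055182, -0.60456661, -0.5317984 ]), 'ft_torque': array([ 0.00794405, -0.00820004,  0.01104886]), 'gripper_force': 0.0, 'width': 1.0009571132223145}
scene {'fov_y': 57.35206084539081, 'cx': 253.401587808785, 'cy': 194.01934939810752, 'position': array([0.2099119 , 0.29983321, 0.69244842]), 'attitude': array([-0.81014515,  2.62977798, -1.00672262])}
lid_hinge [(0.77, [298, 134])]
lid_handle [(0.9, [259, 170])]
stay_knob [(0.52, [323, 194])]
row_short [(0.28, [225, 178])]
block_short_a_mid [(0.91, [298, 244]), (0.74, [223, 175]), (0.57, [241, 2
[... 323 characters left out ...]
15272,  2.11100934, -0.22483392])}
lid_hinge [(0.67, [371, 185])]
lid_handle [(0.74, [370, 188]), (0.6, [285, 179])]
stay_knob [(0.52, [302, 253])]
row_short []
block_short_a_mid [(0.85, [265, 151]), (0.76, [186, 230]), (0.75, [233, 267])]
block_long_a_mid [(0.6, [243, 223])]
jar_mid [(0.57, [126, 251])]
tin_mid [(0.93, [203, 132])]
gauge_mid [(0.91, [156, 187])]
wrist {'fov_y': 65.70646984690485, 'cx': 258.11021527974435, 'cy': 196.1359555514046, 'position': array([ 0.32895745, -0.53784875,  0.38472583]), 'attitude': array([ 2.41699932, -1.56646181, -0.23791048])}
lid_hinge []
lid_handle []
stay_knob []
row_short []
block_short_a_mid []
block_long_a_mid []
jar_mid []
tin_mid []
gauge_mid []
```

View pics/top0.png

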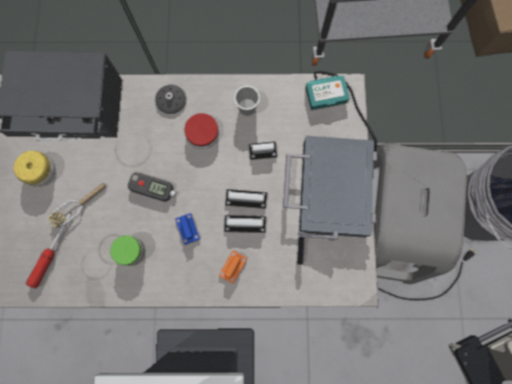

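View pics/scene0.png

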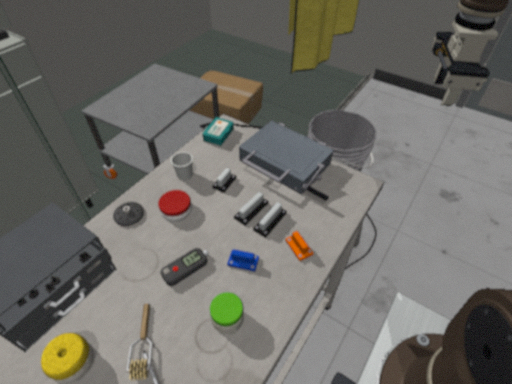

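```bash
cat > h.py <<'E'
import numpy as np, cv2
from cell import *
from scipy.spatial.transform import Rotation as Ro
def ray(n,u,v,c=None):
    c=c or calibration(n); f=192/np.tan(np.radians(c["fov_y"]/2)); R=Ro.from_rotvec(c["attitude"]).as_matrix()
    p=np.array([u-c["cx"],v-c["cy"]])
    if n=="wrist":
        r=np.hypot(*p)+1e-9; a=r/f; d=np.r_[p/r*np.sin(a),np.cos(a)]
    else: d=np.r_[p/f,1]
    return np.array(c["position"]),R@d
def on(n,u,v,z,c=None):
    o,d=ray(n,u,v,c); return o+d*(z-o[2])/d[2]
def proj(n,P,c=None):
    c=c or calibration(n); f=192/np.tan(np.radians(c["fov_y"]/2)); R=Ro.from_rotvec(c["attitude"]).as_matrix()
    q=R.T@(np.array(P)-c["position"])
    if n=="wrist":
        r=np.hypot(q[0],q[1]); a=np.arctan2(r,q[2]); return np.array([c["cx"],c["cy"]])+f*a*q[:2]/r
    return np.array([c["cx"],c["cy"]])+f*q[:2]/q[2]
def look(tag):
    im=get_image("wrist"); cv2.imwrite(f"pics/{tag}.png",im[:,:,::-1]); return im
def move(P,rv=None):
    """offset/twist (normalised) from the present pose to TCP P, rot R"""
    s=observe(); R=Ro.from_rotvec(s["ee_rot"])
    o=R.inv().apply(np.array(P)-s["position"])/.15
    t=(R.inv()*rv).as_rotvec()/(2*np.pi) if rv is not None else np.zeros(3)
    return o.round(3),t.round(4)
E
python3 - <<'E'
from h import *
for u,v in [(305,137),(374,139),(371,236),(303,233)]: print("lid",on("top",u,v,.053).round(3))
for u,v in [(287,155),(286,208),(285,182)]: print("handle",on("top",u,v,.052).round(3))
print("knob",on("top",300,252,.033).round(3), on("scene",323,194,.033).round(3))
print("handle scene",on("scene",259,170,.052).round(3),"hinge",on("scene",298,134,.052).round(3))
for n,b in (("top",[(263,151),(246,198),(245,223)]),("scene",[(224,180),(252,209),(269,219)])):
    for u,v in b: print(n,on(n,u,v,.018 if n=="scene" else .036).round(3))
get_image("top")
for n in ("block_short_a_mid","block_long_a_mid"):
    for d in regions_of(n,"top"):
        r=cv2.minAreaRect(np.argwhere(d["region"])[:,::-1].astype(np.float32)); print(n,round(d["conf"],2),r)
s=observe(); R=Ro.from_rotvec(s["ee_rot"]); print(R.as_matrix().round(2)); c=calibration("wrist")
print("cam in tool",R.inv().apply(c["position"]-s["position"]).round(3),(R.inv()*Ro.from_rotvec(c["attitude"])).as_matrix().round(2))
im=cv2.imread("pics/top0.png")[110:290,170:390]; cv2.imwrite("pics/crop1.png",cv2.resize(im,None,fx=3.3,fy=3.3,interpolation=cv2.INTER_CUBIC))
E
```

```text
lid [ 0.665 -0.299  0.053]
lid [ 0.66  -0.455  0.053]
lid [ 0.441 -0.435  0.053]
lid [ 0.448 -0.289  0.053]
handle [ 0.623 -0.257  0.052]
handle [ 0.502 -0.253  0.052]
handle [ 0.561 -0.252  0.052]
knob [ 0.408 -0.283  0.033] [ 0.398 -0.288  0.033]
handle scene [ 0.569 -0.253  0.052] hinge [ 0.558 -0.441  0.052]
top [ 0.638 -0.204  0.036]
top [ 0.528 -0.165  0.036]
top [ 0.472 -0.163  0.036]
scene [ 0.644 -0.198  0.018]
scene [ 0.526 -0.157  0.018]
scene [ 0.474 -0.154  0.018]
block_short_a_mid 0.79 ((187.08534240722656, 228.73170471191406), (28.594772338867188, 16.840789794921875), 69.77513122558594)
block_short_a_mid 0.69 ((262.75408935546875, 150.2950897216797), (16.1153621673584, 27.341794967651367), 84.80557250976562)
block_short_a_mid 0.63 ((232.88682556152344, 266.6037902832031), (17.871658325195312, 30.49837303161621), 29.05460548400879)
block_long_a_mid 0.66 ((244.89779663085938, 223.4419708251953), (41.57403564453125, 17.29185676574707), 3.012787342071533)
[[ 0.91  0.41  0.  ]
 [ 0.41 -0.91 -0.  ]
 [ 0.    0.   -1.  ]]
cam in tool [ 0.081  0.    -0.141] [[-0.   -0.96 -0.3 ]
 [ 1.    0.   -0.  ]
 [ 0.   -0.3   0.96]]
```

View pics/crop1.png

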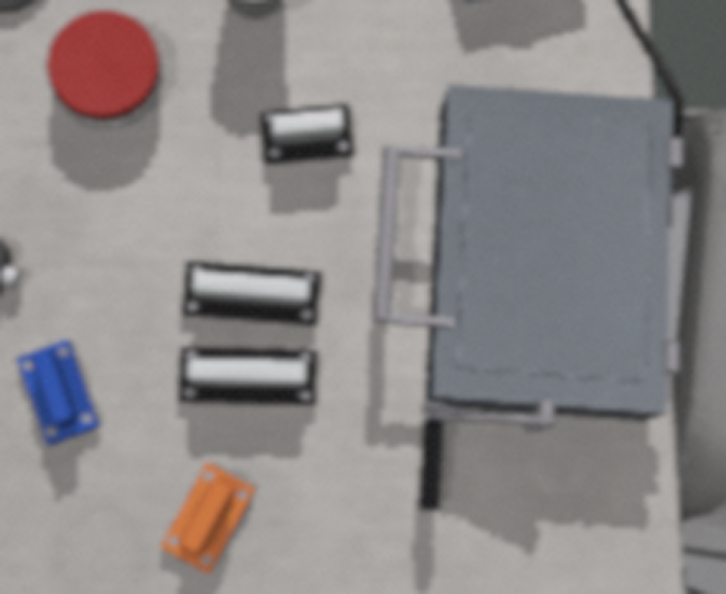

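```bash
cat >> h.py <<'E'
def crop(u,v): return 170+u/3.3-.35, 110+v/3.3-.35
E
python3 - <<'E'
from h import *
import scipy.optimize as so
# case coords rel hinge (x to hinge, y left, z)
M=np.array([(-154,108,3),(0,108,3),(0,-108,3),(-154,-108,3),(-190,60,6),(-190,-60,6),(-150,-108-12,-12),(-150,-180,-12)])/1e3
px=[crop(*p) for p in [(447,88),(672,100),(664,412),(433,402),(393,147),(383,322),(433,420),(430,508)]]
c=calibration("top")
def P(q):
    a=q[2]; X=np.array([np.cos(a),np.sin(a)]); Y=np.array([-X[1],X[0]])
    return np.c_[q[:2]+M[:,:1]*X+M[:,1:2]*Y, .052+M[:,2]]
def res(q): return np.ravel([proj("top",p,c)-x for p,x in zip(P(q),px)])
r=so.least_squares(res,[.555,-.44,-1.57],loss="soft_l1"); print(r.x, r.fun.reshape(-1,2).round(1))
B={"short":[(262,106),(350,105),(353,156),(265,162)],"l1":[(187,262),(322,272),(318,324),(183,313)],"l2":[(182,347),(317,349),(314,404),(180,401)]}
for k,v in B.items():
    w=np.array([on("top",*crop(*p),.010)[:2] for p in v]); e=(w[1]+w[2]-w[0]-w[3])/2; e2=(w[0]+w[1]-w[2]-w[3])/2
    print(k,w.mean(0).round(4),np.linalg.norm(e),np.linalg.norm(e2),"dir",np.degrees(np.arctan2(e[1],e[0])))
s=observe()
X=np.array([np.cos(r.x[2]),np.sin(r.x[2]),0]); Y=np.array([-X[1],X[0],0])
h=np.r_[r.x[:2],.052]-.190*X; print("handle",h)
# tool: z down, y along case X or -X; options
for sg in (1,-1):
    y=sg*X; z=np.array([0,0,-1.]); x=np.cross(y,z); print(sg,"tool x world",x.round(2),move(h+[0,0,.10],Ro.from_matrix(np.c_[x,y,z])))
E
```

```text
[ 0.54943426 -0.44478209 -1.64371068] [[ 0.  -0.9]
 [-0.   0. ]
 [ 1.1  1. ]
 [-0.4 -1. ]
 [-0.5  0.1]
 [-0.5 -0.1]
 [ 0.5 -0.1]
 [ 0.1  1. ]]
short [ 0.6488 -0.2039] 0.06293537854087758 0.039917411573444486 dir -87.74922807074128
l1 [ 0.5321 -0.1649] 0.09441660232000126 0.036612376820228 dir -94.62837412371269
l2 [ 0.4744 -0.1622] 0.09260023148780233 0.037720618159243643 dir -91.17345408333364
handle [ 0.56327572 -0.25528693  0.052     ]
1 tool x world [ 1.   -0.07  0.  ] (array([ 2.732, -1.08 ,  0.612]), array([ 0.    , -0.    ,  0.0786]))
-1 tool x world [-1.    0.07  0.  ] (array([ 2.732, -1.08 ,  0.612]), array([ 0.    ,  0.    , -0.4214]))
```

>>> jog_arm:
  plan:
    - {"offset": [1, -0.4, 0], "twist": [0, 0, -0.2], "fingers": 1}
    - {"offset": [1, -0.4, 0], "twist": [0, 0, -0.2], "fingers": 1}
    - {"offset": [1, -0.4, 0], "twist": [0, 0, -0.2], "fingers": 1}
    - {"offset": [1, -0.4, 0], "twist": [0, 0, -0.2], "fingers": 0}
    - {"offset": [1, -0.4, 0], "twist": [0, 0, -0.2], "fingers": 0}
    - {"offset": [1, -0.4, 0], "twist": [0, 0, -0.2], "fingers": -0.4}
    - {"offset": [1, -0.4, 0], "twist": [0, 0, -0.2], "fingers": -0.4}

```text
clock: 2.52
position: [0.3677, -0.4545, 0.2438]
ee_rot: [2.094, 2.342, -0.0]
force: [0.1, -0.2, 0.3]
width: 0.613
gripper_force: 0.0
```

```bash
cat >> h.py <<'E'
H=np.array([.54943,-.44478,.052]); A=-1.64371
X=np.array([np.cos(A),np.sin(A),0]); Y=np.array([-X[1],X[0],0]); Z=np.array([0,0,1.])
def C(x,y,z): return H+x*X+y*Y+z*Z
def down(y,lean=0):
    y=y/np.linalg.norm(y); z=-Z; return Ro.from_matrix(np.c_[np.cross(y,z),y,z])
Rm=down(-X); Rp=down(X)
E
python3 -c "
from h import *
s=observe();print(s['position'],s['joints'].round(2),s['width'],s['clock'])
print(move(C(-.19,0,.1),Rm))"
```

```text
[ 0.367659   -0.45451693  0.24378616] [ 1.01  0.39 -0.29  1.66  0.12  1.11  0.8 ] 0.6129991323821092 2.525
(array([1.175, 1.444, 0.612]), array([-0.    ,  0.    , -0.2206]))
```

>>> jog_arm:
  plan:
    - {"offset": [0.8, 0.98, 0.3], "twist": [0, 0, -0.22], "fingers": -0.4}
    - {"offset": [0.8, 0.98, 0.3], "twist": [0, 0, -0.22], "fingers": -0.4}
    - {"offset": [0.8, 0.98, 0.3], "twist": [0, 0, -0.22], "fingers": -0.4}
    - {"offset": [0.8, 0.98, 0.3], "twist": [0, 0, -0.22], "fingers": -0.4}
    - {"offset": [0.8, 0.98, 0.3], "twist": [0, 0, -0.22], "fingers": -0.4}
    - {"offset": [0.8, 0.98, 0.3], "twist": [0, 0, -0.22], "fingers": -0.4}
    - {"offset": [0.8, 0.98, 0.3], "twist": [0, 0, -0.22], "fingers": -0.4}
    - {"offset": [0.8, 0.98, 0.3], "twist": [0, 0, -0.22], "fingers": -0.4}
    - {"offset": [0.8, 0.98, 0.3], "twist": [0, 0, -0.22], "fingers": -0.4}

```text
clock: 3.65
position: [0.501, -0.3197, 0.1987]
ee_rot: [-0.13, -3.139, -0.0]
force: [-0.2, -0.6, 0.6]
width: 0.3
gripper_force: 0.0
```

```bash
python3 -c "
from h import *
s=observe();print(s['position'],s['joints'].round(2),s['width'])
look('w1'); c=calibration('wrist')
print(proj('wrist',C(-.19,.055,0),c),proj('wrist',C(-.19,-.055,0),c),proj('wrist',C(-.154,0,0),c),proj('wrist',C(-.15,-.155,-.019),c))
for t in ('lid_handle','stay_knob'): print(t,[(d['conf'],d['at'][1]*512,d['at'][0]*384) for d in landmark_of(t,'wrist')])
print(move(C(-.19,0,.1),Rm))"
```

```text
[ 0.50100004 -0.31973202  0.19866477] [ 0.92  0.51 -0.64  1.67  0.34  1.08  1.66] 0.30007810842767196
[318.25240436 280.21970392] [325.25251825 189.08958949] [289.20283247 238.73721566] [285.33065655  89.72558179]
lid_handle [(0.93, 320.8192, 236.69759999999997)]
stay_knob [(0.85, 284.416, 92.3904)]
(array([-0.377,  0.462,  0.312]), array([-0.    ,  0.    , -0.0017]))
```

View pics/w1.png

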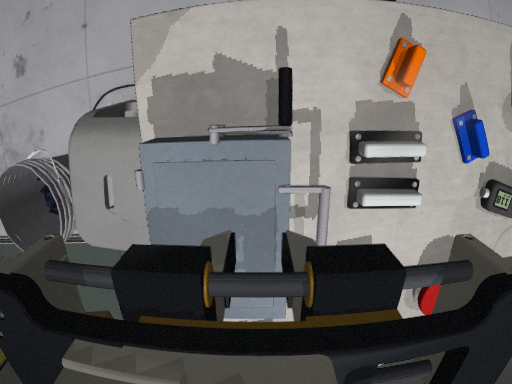

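>>> jog_arm:
  newtons: 25
  plan:
    - {"offset": [-0.377, 0.465, 0.2], "twist": [0, 0, -0.0017], "fingers": -0.4}
    - {"offset": [-0.377, 0.465, 0.2], "twist": [0, 0, -0.0017], "fingers": -0.4}
    - {"offset": [-0.377, 0.465, 0.4], "twist": [0, 0, -0.0017], "fingers": -0.4}
    - {"offset": [-0.377, 0.465, 0.7], "twist": [0, 0, -0.0017], "fingers": -0.4}
    - {"offset": [-0.377, 0.465, 0.85], "twist": [0, 0, -0.0017], "fingers": -0.4}
    - {"offset": [-0.377, 0.465, 0.985], "twist": [0, 0, -0.0017], "fingers": -0.4}
    - {"offset": [-0.377, 0.465, 0.985], "twist": [0, 0, -0.0017], "fingers": -0.4}
    - {"offset": [-0.377, 0.465, 0.985], "twist": [0, 0, -0.0017], "fingers": -1}
    - {"offset": [-0.377, 0.465, 0.985], "twist": [0, 0, -0.0017], "fingers": -1}
    - {"offset": [-0.377, 0.465, 0.985], "twist": [0, 0, -0.0017], "fingers": -1}
    - {"offset": [-0.377, 0.465, 0.985], "twist": [0, 0, -0.0017], "fingers": -1}

```text
clock: 5.18
position: [0.5639, -0.2564, 0.0522]
ee_rot: [0.114, 3.137, -0.004]
force: [-0.1, -5.8, 3.2]
width: 0.121
gripper_force: 25.0
```

```bash
python3 -c "
from h import *
s=observe();print(s['position'],s['joints'].round(2),s['width'],s['gripper_force'],s['force'])
p=s['position']; R=Ro.from_rotvec(s['ee_rot'])
print('grasp in case',[(p-H)@a for a in (X,Y,Z)])
a0=0
for a in np.arange(.1,1.61,.1):
    d=.19*(1-np.cos(a))*X+.19*np.sin(a)*Z
    print(round(a,1),(R.inv().apply(d)/.15).round(3))
"
```

```text
[ 0.56387698 -0.25640509  0.05217384] [ 0.71  0.7  -0.56  1.74  0.48  0.84  1.42] 0.12090985566147716 24.997146427631378 [-0.05816785 -5.82275579  3.181364  ]
grasp in case [np.float64(-0.18892684442260327), np.float64(0.000685655703594629), np.float64(0.000173835925381359)]
0.1 [-0.    -0.007 -0.126]
0.2 [-0.001 -0.026 -0.252]
0.3 [-0.001 -0.057 -0.374]
0.4 [-0.001 -0.101 -0.493]
0.5 [-0.001 -0.156 -0.607]
0.6 [-0.002 -0.223 -0.715]
0.7 [-0.002 -0.3   -0.815]
0.8 [-0.002 -0.386 -0.908]
0.9 [-0.002 -0.482 -0.991]
1.0 [-0.002 -0.585 -1.065]
1.1 [-0.002 -0.695 -1.127]
1.2 [-0.002 -0.81  -1.179]
1.3 [-0.002 -0.931 -1.218]
1.4 [-0.002 -1.054 -1.246]
1.5 [-0.002 -1.18  -1.261]
1.6 [-0.002 -1.307 -1.263]
```

>>> jog_arm:
  plan:
    - {"offset": [0, -0.007, -0.126], "fingers": -1}
    - {"offset": [0, -0.026, -0.252], "fingers": -1}
    - {"offset": [0, -0.057, -0.374], "fingers": -1}
    - {"offset": [0, -0.101, -0.493], "fingers": -1}
    - {"offset": [0, -0.156, -0.607], "fingers": -1}
    - {"offset": [0, -0.223, -0.715], "fingers": -1}
    - {"offset": [0, -0.3, -0.815], "fingers": -1}
    - {"offset": [0, -0.386, -0.908], "fingers": -1}
    - {"offset": [0, -0.386, -0.908], "fingers": -1}

```text
$.plan[0]: bad value
```

```bash
python3 -c "
from h import *
s=observe();print(s['joints'].round(2),s['width'],s['gripper_force'],s['force'])
p=s['position']; R=Ro.from_rotvec(s['ee_rot'])
print('grasp in case',[(p-H)@a for a in (X,Y,Z)])
for a in np.arange(.9,1.65,.1):
    d=(-.19*np.cos(a)*X+.19*np.sin(a)*Z)-(-.19*np.cos(.8)*X+.19*np.sin(.8)*Z)
    print(round(a,1),(R.inv().apply(d)/.15).round(3))
"
```

```text
[ 0.71  0.7  -0.56  1.74  0.48  0.84  1.42] 0.12090985566147716 24.997146427631378 [-0.05816785 -5.82275579  3.181364  ]
grasp in case [np.float64(-0.18892684442260327), np.float64(0.000685655703594629), np.float64(0.000173835925381359)]
0.9 [-0.    -0.095 -0.083]
1.0 [-0.    -0.198 -0.157]
1.1 [-0.    -0.308 -0.22 ]
1.2 [-0.    -0.424 -0.271]
1.3 [-0.001 -0.544 -0.311]
1.4 [-0.001 -0.668 -0.338]
1.5 [-0.001 -0.794 -0.353]
1.6 [-0.001 -0.92  -0.355]
```

>>> jog_arm:
  plan:
    - {"offset": [0, -0.007, -0.126], "twist": [0, 0, 0], "fingers": -1}
    - {"offset": [0, -0.026, -0.252], "twist": [0, 0, 0], "fingers": -1}
    - {"offset": [0, -0.057, -0.374], "twist": [0, 0, 0], "fingers": -1}
    - {"offset": [0, -0.101, -0.493], "twist": [0, 0, 0], "fingers": -1}
    - {"offset": [0, -0.156, -0.607], "twist": [0, 0, 0], "fingers": -1}
    - {"offset": [0, -0.223, -0.715], "twist": [0, 0, 0], "fingers": -1}
    - {"offset": [0, -0.3, -0.815], "twist": [0, 0, 0], "fingers": -1}
    - {"offset": [0, -0.386, -0.908], "twist": [0, 0, 0], "fingers": -1}

```text
clock: 6.18
position: [0.5592, -0.3114, 0.1882]
ee_rot: [-0.11, -3.14, -0.003]
force: [2.2, 3.8, -2.6]
width: 0.123
gripper_force: 25.0
```

```bash
python3 -c "
from h import *
s=observe();print(s['joints'].round(2),s['width'],s['gripper_force'],s['force'],s['ee_rot'])
p=s['position']; R=Ro.from_rotvec(s['ee_rot'])
print('grasp in case',[(p-H)@a for a in (X,Y,Z)])
"
```

```text
[ 0.83  0.59 -0.63  1.56  0.37  1.11  1.62] 0.12275906784545414 25.010569095611572 [ 2.19096076  3.80696391 -2.6193576 ] [-1.09623724e-01 -3.13966491e+00 -3.10428115e-03]
grasp in case [np.float64(-0.13377745887118087), np.float64(5.011363741786942e-05), np.float64(0.1362450736016143)]
```

>>> jog_arm:
  plan:
    - {"offset": [0, -0.095, -0.083], "twist": [0, 0, 0], "fingers": -1}
    - {"offset": [0, -0.198, -0.157], "twist": [0, 0, 0], "fingers": -1}
    - {"offset": [0, -0.308, -0.22], "twist": [0, 0, 0], "fingers": -1}
    - {"offset": [0, -0.424, -0.271], "twist": [0, 0, 0], "fingers": -1}
    - {"offset": [0, -0.544, -0.311], "twist": [0, 0, 0], "fingers": -1}
    - {"offset": [0, -0.668, -0.338], "twist": [0, 0, 0], "fingers": -1}
    - {"offset": [0, -0.794, -0.353], "twist": [0, 0, 0], "fingers": -1}
    - {"offset": [0, -0.91, -0.355], "twist": [0, 0, 0], "fingers": -1}
    - {"offset": [0, -0.91, -0.355], "twist": [0, 0, 0], "fingers": -1}

```text
clock: 7.3
position: [0.5488, -0.451, 0.242]
ee_rot: [0.116, 3.138, -0.003]
force: [-2.3, -0.0, 7.0]
width: 0.12
gripper_force: 25.0
```

```bash
python3 -c "
from h import *
s=observe();print(s['joints'].round(2),s['width'],s['gripper_force'],s['force'],s['ee_rot'])
p=s['position']; R=Ro.from_rotvec(s['ee_rot'])
print('grasp in case',[(p-H)@a for a in (X,Y,Z)])
im=get_image('scene');cv2.imwrite('pics/s1.png',cv2.resize(im[60:260,180:420,::-1],None,fx=3,fy=3))
for x,z in ((-.038,.02),(-.031,.015)): print(proj('scene',C(x,-.12,z)),proj('scene',C(x,-.18,z)))
print([(d['conf'],d['at'][1]*512,d['at'][0]*384) for d in landmark_of('stay_knob','scene')])
"
```

```text
[ 0.95  0.65 -0.6   1.3   0.37  1.3   1.84] 0.12005289878952045 24.996930062770844 [-2.32592307 -0.04516453  6.95843598] [ 1.15630833e-01  3.13846990e+00 -2.76754201e-03]
grasp in case [np.float64(0.006257856887997331), np.float64(-0.00018000410520104687), np.float64(0.18997669098639502)]
[332.31401288 153.1705444 ] [352.70147142 162.79824209]
[333.32232386 153.21392833] [353.5724952  162.76497954]
[(0.54, 344.8832, 160.896)]
```

View pics/s1.png

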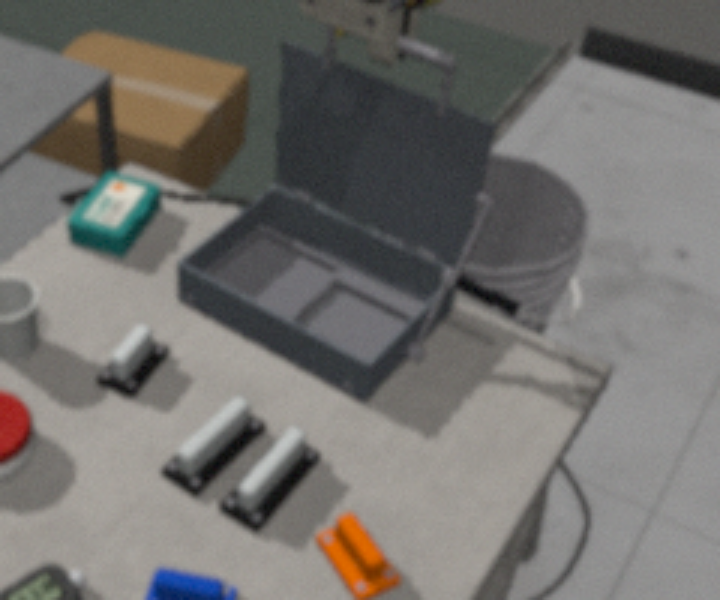

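>>> jog_arm:
  plan:
    - {"offset": [0, 0, 0], "twist": [0, 0, 0], "fingers": -0.2}
    - {"offset": [0, 0, 0], "twist": [0, 0, 0], "fingers": -0.2}
    - {"offset": [0, 0, 0], "twist": [0, 0, 0], "fingers": -0.2}
    - {"offset": [0, 0, -0.2], "twist": [0, 0, 0], "fingers": -0.2}
    - {"offset": [0, 0, -0.35], "twist": [0, 0, 0], "fingers": -0.2}
    - {"offset": [0.3, 0.1, -0.35], "twist": [0, 0, 0], "fingers": -0.2}
    - {"offset": [0.65, 0.2, -0.35], "twist": [0, 0, 0], "fingers": -0.3}
    - {"offset": [1, 0.28, -0.3], "twist": [0, 0, 0], "fingers": -0.3}
    - {"offset": [1, 0.28, -0.2], "twist": [0, 0, 0], "fingers": -0.3}
    - {"offset": [1, 0.28, -0.2], "twist": [0, 0, 0], "fingers": -0.3}

```text
clock: 8.65
position: [0.4024, -0.3959, 0.2698]
ee_rot: [-0.112, -3.139, -0.001]
force: [0.5, 0.1, 0.1]
width: 0.348
gripper_force: 0.0
```

```bash
python3 -c "
from h import *
s=observe();print(s['joints'].round(2),s['width'],s['force'])
p=s['position']
print('in case',[(p-H)@a for a in (X,Y,Z)])
look('w2'); c=calibration('wrist')
for x,z in ((-.038,.02),(-.031,.015)): print(proj('wrist',C(x,-.12,z),c),proj('wrist',C(x,-.18,z),c))
print([(d['conf'],d['at'][1]*512,d['at'][0]*384) for d in landmark_of('stay_knob','wrist')])
print(move(C(-.038,-.168,.018),Rm))
"
```

```text
[ 1.17  0.4  -0.67  1.64  0.26  1.19  1.94] 0.3479657431922855 [0.52260341 0.10314768 0.07918786]
in case [np.float64(-0.03804082755457191), np.float64(-0.15022342452183615), np.float64(0.21781247294359102)]
[257.87229321 199.2805526 ] [257.96955175 149.55190112]
[252.11061573 198.00655698] [251.95824665 148.9288952 ]
[(0.6, 259.0208, 174.4896)]
(array([ 1.300e-01, -1.000e-03,  1.338e+00]), array([0.0001, 0.0001, 0.0004]))
```

View pics/w2.png

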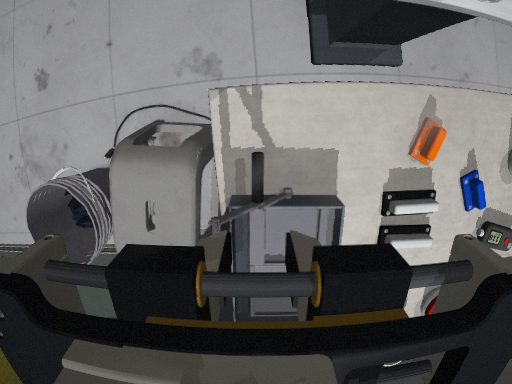

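>>> jog_arm:
  newtons: 15
  plan:
    - {"offset": [0.13, 0, 0.4], "twist": [0, 0, 0], "fingers": -0.3}
    - {"offset": [0.13, 0, 0.7], "twist": [0, 0, 0], "fingers": -0.3}
    - {"offset": [0.13, 0, 0.95], "twist": [0, 0, 0], "fingers": -0.3}
    - {"offset": [0.13, 0, 0.95], "twist": [0, 0, 0], "fingers": -0.3}

```text
clock: 9.25
position: [0.3832, -0.3935, 0.1259]
ee_rot: [-0.11, -3.137, -0.006]
force: [1.0, 0.4, 0.7]
width: 0.352
gripper_force: 0.0
```

>>> jog_arm:
  plan:
    - {"offset": [0, 0, 0.2], "twist": [0, 0, 0], "fingers": -0.3}
    - {"offset": [0, 0, 0.39], "twist": [0, 0, 0], "fingers": -0.3}
    - {"offset": [0, 0, 0.39], "twist": [0, 0, 0], "fingers": -1}
    - {"offset": [0, 0, 0.39], "twist": [0, 0, 0], "fingers": -1}
    - {"offset": [0, 0, 0.39], "twist": [0, 0, 0], "fingers": -1}
    - {"offset": [0, 0, 0.39], "twist": [0, 0, 0], "fingers": -1}

```text
clock: 10.0
position: [0.3847, -0.3957, 0.0711]
ee_rot: [0.112, 3.136, -0.004]
force: [2.3, -2.3, 5.2]
width: 0.145
gripper_force: 15.0
```

```bash
python3 -c "
from h import *
s=observe();print(s['joints'].round(2),s['width'],s['force'],s['gripper_force'])
p=s['position']
print('in case',[(p-H)@a for a in (X,Y,Z)])"
```

```text
[ 1.11  0.59 -0.57  1.9   0.45  0.77  1.79] 0.14508818467562407 [ 2.34666229 -2.33973885  5.20823966] 14.997937828302383
in case [np.float64(-0.03691080475640945), np.float64(-0.1678384588654121), np.float64(0.019055572795136776)]
```

Knob gripped at (-37, +19); push to the stop.

>>> jog_arm:
  plan:
    - {"offset": [0, -0.025, 0.015], "twist": [0, 0, 0], "fingers": -1}
    - {"offset": [0, -0.045, 0.03], "twist": [0, 0, 0], "fingers": -1}
    - {"offset": [0, -0.06, 0.045], "twist": [0, 0, 0], "fingers": -1}
    - {"offset": [0, -0.06, 0.045], "twist": [0, 0, 0], "fingers": -1}
    - {"offset": [0, -0.06, 0.045], "twist": [0, 0, 0], "fingers": -1}

```text
clock: 10.62
position: [0.3842, -0.4026, 0.0639]
ee_rot: [0.11, 3.138, 0.0]
force: [3.0, 5.3, 15.4]
width: 0.145
gripper_force: 15.0
```

```bash
python3 -c "
from h import *
s=observe();print(s['joints'].round(2),s['width'],s['force'],s['gripper_force'])
p=s['position']
print('in case',[(p-H)@a for a in (X,Y,Z)])"
```

```text
[ 1.11  0.61 -0.56  1.89  0.45  0.77  1.8 ] 0.14485766873108574 [ 3.01538883  5.26599793 15.38465432] 15.001220852136612
in case [np.float64(-0.03001757060770808), np.float64(-0.16787450637902615), np.float64(0.011938518471464134)]
```

>>> jog_arm:
  plan:
    - {"offset": [0, -0.03, 0], "twist": [0, 0, 0], "fingers": -0.3}
    - {"offset": [0, -0.03, 0], "twist": [0, 0, 0], "fingers": -0.3}
    - {"offset": [0, -0.03, 0], "twist": [0, 0, 0], "fingers": -0.3}
    - {"offset": [0, -0.03, -0.3], "twist": [0, 0, 0], "fingers": -0.3}
    - {"offset": [0, -0.03, -0.6], "twist": [0, 0, 0], "fingers": -0.3}
    - {"offset": [0, -0.03, -0.9], "twist": [0, 0, 0], "fingers": -0.3}
    - {"offset": [0, 0.3, -0.98], "twist": [0, 0, 0], "fingers": -0.3}
    - {"offset": [-0.3, 0.98, -0.98], "twist": [0, 0, 0], "fingers": -0.3}
    - {"offset": [-0.3, 0.98, -0.98], "twist": [0, 0, 0.25], "fingers": 0}
    - {"offset": [-0.3, 0.98, -0.98], "twist": [0, 0, 0.25], "fingers": 0}
    - {"offset": [-0.3, 0.98, -0.98], "twist": [0, 0, 0.25], "fingers": 0}
    - {"offset": [-0.3, 0.98, -0.98], "twist": [0, 0, 0.25], "fingers": 0}
    - {"offset": [-0.3, 0.98, -0.98], "twist": [0, 0, 0.25], "fingers": 0}
    - {"offset": [-0.3, 0.98, -0.98], "twist": [0, 0, 0.25], "fingers": 0}
    - {"offset": [-0.3, 0.98, -0.98], "twist": [0, 0, 0.25], "fingers": 0}
    - {"offset": [-0.3, 0.98, -0.98], "twist": [0, 0, 0.25], "fingers": 0}
    - {"offset": [-0.3, 0.98, -0.98], "twist": [0, 0, 0.25], "fingers": 0}
    - {"offset": [-0.3, 0.98, -0.98], "twist": [0, 0, 0.25], "fingers": 0}

```text
clock: 12.88
position: [0.4374, -0.2602, 0.2094]
ee_rot: [-2.298, -2.141, 0.001]
force: [0.1, 0.5, 0.1]
width: 0.502
gripper_force: 0.0
```

```bash
python3 -c "
from h import *
s=observe();print(s['joints'].round(2),s['width'],s['force'],s['position'],s['clock'])
get_image('top'); im=get_image('top'); cv2.imwrite('pics/t2.png',cv2.resize(im[110:290,170:390,::-1],None,fx=3.3,fy=3.3,interpolation=cv2.INTER_CUBIC))
for x,z in ((-.038,.02),(-.031,.015)): print(proj('top',C(x,-.12,z)),proj('top',C(x,-.18,z)))
for n in ('row_short','row_long','stay_knob','block_short_a_mid','block_long_a_mid'):
  for d in landmark_of(n,'top'):
    u,v=d['at'][1]*512,d['at'][0]*384; p=on('top',u,v,{'r':.004,'b':.018,'s':.067}[n[0]]); print(n,round(d['conf'],2),round(u),round(v),p.round(3),'case',[round((p-H)@a,3) for a in (X,Y)])
"
```

```text
[ 0.73  0.31 -0.38  1.87  0.14  0.98  0.22] 0.5023089431435389 [0.09641167 0.49223057 0.09967669] [ 0.43741962 -0.26021216  0.2093955 ] 12.875
[356.03301839 239.09982234] [355.42161848 267.98133912]
[358.79409784 239.55356381] [358.22516806 268.28642242]
row_long 0.29 264 148 [ 0.656 -0.206  0.004] case [np.float64(-0.246), np.float64(0.088)]
block_short_a_mid 0.95 263 151 [ 0.644 -0.205  0.018] case [np.float64(-0.246), np.float64(0.077)]
block_short_a_mid 0.77 185 228 [ 0.463 -0.028  0.018] case [np.float64(-0.41), np.float64(-0.117)]
block_short_a_mid 0.63 232 268 [ 0.375 -0.134  0.018] case [np.float64(-0.297), np.float64(-0.197)]
block_short_a_mid 0.44 246 196 [ 0.537 -0.164  0.018] case [np.float64(-0.279), np.float64(-0.033)]
block_long_a_mid 0.71 245 225 [ 0.47  -0.163  0.018] case [np.float64(-0.275), np.float64(-0.099)]
```

View pics/t2.png

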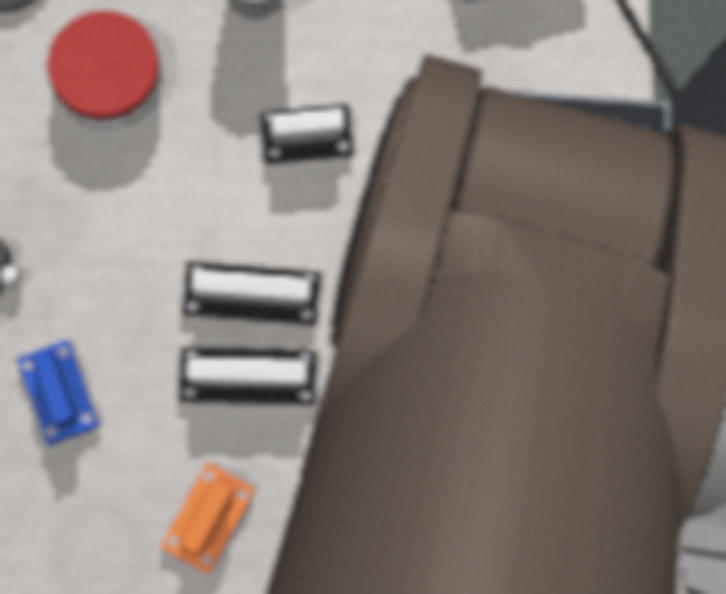

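```bash
python3 -c "
from h import *
a=get_image('scene')[80:220,225:385,::-1]; b=look('w3')[:,:,::-1]; c=calibration('wrist')
a=cv2.resize(a,(400,350),interpolation=cv2.INTER_CUBIC); b=cv2.resize(b,(400,300))
cv2.imwrite('pics/m1.png',np.vstack([a,b]) if 0 else np.hstack([np.vstack([a,np.zeros((50,400,3),np.uint8)]),np.vstack([b,np.zeros((100,400,3),np.uint8)])]))
for yy in (-.0515,.0515):
  for L in (.079,.109):
    print(yy,L,[((proj('scene',C(-.077+sx*L/2,yy+sy*.0475,-.034))-[225,80])*2.5).round() for sx,sy in ((-1,-1),(-1,1),(1,1),(1,-1))])
"
```

```text
-0.0515 0.079 [array([206., 251.]), array([133., 213.]), array([173., 176.]), array([244., 211.])]
-0.0515 0.109 [array([198., 259.]), array([126., 221.]), array([180., 170.]), array([251., 204.])]
0.0515 0.079 [array([128., 210.]), array([ 61., 175.]), array([102., 141.]), array([167., 174.])]
0.0515 0.109 [array([120., 217.]), array([ 53., 182.]), array([110., 135.]), array([175., 167.])]
```

View pics/m1.png

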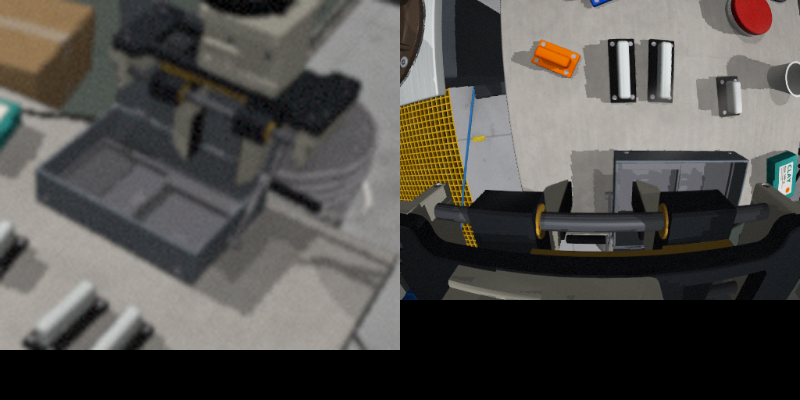

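```bash
python3 -c "
from h import *
im=cv2.imread('pics/s1.png')
def sub(L1,L2,col):
  a=cv2.resize(im[170:410,160:480],None,fx=2.4,fy=2.4,interpolation=cv2.INTER_CUBIC)[:, :]
  for yy,L in ((-.0515,L1),(.0515,L2)):
   for sx in (-1,1):
    for sy in (-1,1):
     p=((proj('scene',C(-.077+sx*L/2,yy+sy*.0475,-.034))-[180,60])*3-[160,170])*2.4
     cv2.circle(a,tuple(int(q) for q in p),3,col,-1)
  return a
a=sub(.079,.109,(0,255,0)); 
for yy,L in ((-.0515,.109),(.0515,.079)):
   for sx in (-1,1):
    for sy in (-1,1):
     p=((proj('scene',C(-.077+sx*L/2,yy+sy*.0475,-.034))-[180,60])*3-[160,170])*2.4
     cv2.circle(a,tuple(int(q) for q in p),3,(0,0,255),-1)
cv2.imwrite('pics/m2.png',a); print(a.shape)
"
```

```text
(576, 768, 3)
```

View pics/m2.png

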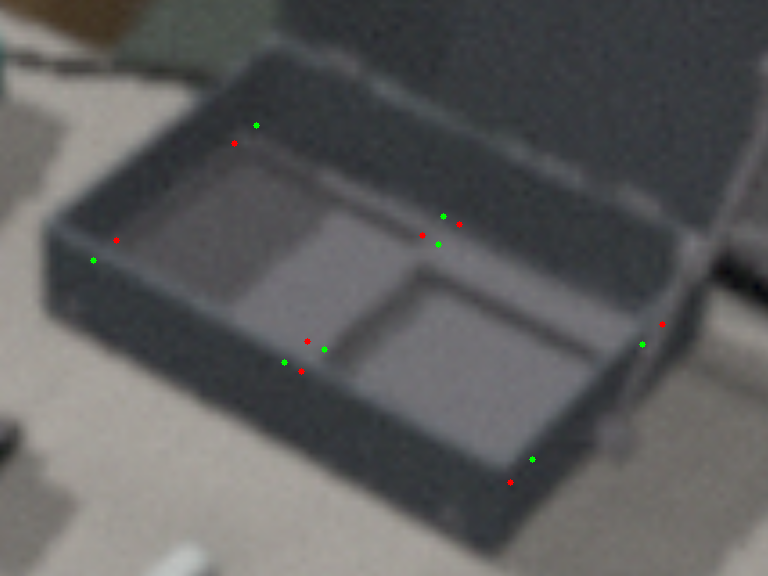

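```bash
cat >> h.py <<'E'
def Rd(deg): # tool x along world heading deg, pointing down
    a=np.radians(deg); x=np.array([np.cos(a),np.sin(a),0]); return Ro.from_matrix(np.c_[x,np.cross(-Z,x),-Z])
RB=down(Y)
def rel(P,Rw,*Q):
    """first: move from now to (P,Rw); following: offsets to further points in the present axes"""
    print(move(P,Rw)); [print("  then",move(q)[0]) for q in Q]
def blocks(n="wrist",z=.018):
    im=get_image(n); c=calibration(n)
    for t in ("block_short_a_mid","block_long_a_mid"):
        for d in regions_of(t,n):
            m=d["region"]; hsv=cv2.cvtColor(im,cv2.COLOR_RGB2HSV); 
            if np.median(hsv[m][:,1])>110: continue
            k=max(cv2.findContours(m.astype(np.uint8),0,1)[0],key=cv2.contourArea)[:,0,:]
            w=np.array([on(n,*p,.01,c)[:2] for p in k],np.float32)
            (cx,cy),(a,b),an=cv2.minAreaRect(w*1000); bx=cv2.boxPoints(((cx,cy),(a,b),an)); e=bx[1]-bx[0]; f=bx[2]-bx[1]; g=e if np.hypot(*e)>np.hypot(*f) else f
            print(t[6:11],round(d["conf"],2),"ctr",round(cx),round(cy),"size",round(a),round(b),"heading",round(np.degrees(np.arctan2(g[1],g[0]))%180,1))
        for d in landmark_of(t,n): print("   mid",t[6:11],round(d["conf"],2),(1000*on(n,d["at"][1]*512,d["at"][0]*384,z,c)[:2]).round())
E
python3 -c "
from h import *
rel([.473,-.162,.14],Rd(88.8))"
```

```text
(array([0.67 , 0.187, 0.464]), array([-0.   ,  0.   , -0.008]))
```

>>> jog_arm:
  plan:
    - {"offset": [0.67, 0.187, 0.464], "twist": [0, 0, -0.008], "fingers": -0.1}
    - {"offset": [0.67, 0.187, 0.464], "twist": [0, 0, -0.008], "fingers": -0.1}
    - {"offset": [0.67, 0.187, 0.464], "twist": [0, 0, -0.008], "fingers": -0.1}
    - {"offset": [0.67, 0.187, 0.464], "twist": [0, 0, -0.008], "fingers": -0.1}
    - {"offset": [0.67, 0.187, 0.464], "twist": [0, 0, -0.008], "fingers": -0.1}

```text
clock: 13.95
position: [0.4732, -0.1634, 0.1407]
ee_rot: [2.246, 2.195, -0.0]
force: [0.6, -0.8, -0.2]
width: 0.449
gripper_force: 0.0
```

```bash
python3 -c "
from h import *
look('w4'); c=calibration('wrist'); blocks(); s=observe(); print(s['position'],s['clock'])
for p in ((.473,-.162,.036),(.531,-.165,.036),(.645,-.204,.036)): print(proj('wrist',p,c).round())
"
```

```text
short 0.76 ctr 649 -207 size 48 77 heading 95.9
   mid short 0.94 [ 649. -201.]
   mid short 0.9 [465. -31.]
   mid short 0.73 [ 380. -132.]
long_ 0.92 ctr 475 -163 size 100 40 heading 88.5
   mid long_ 0.89 [ 473. -162.]
[ 0.47306467 -0.16244003  0.14033173] 14.25
[257. 199.]
[323. 201.]
[426. 234.]
```

View pics/w4.png

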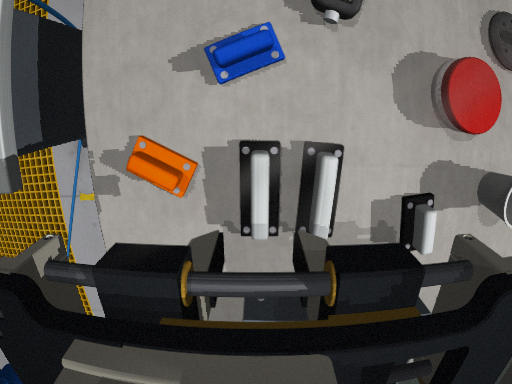

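>>> jog_arm:
  newtons: 40
  plan:
    - {"offset": [0, 0.013, 0.35], "twist": [0, 0, 0], "fingers": -0.1}
    - {"offset": [0, 0.013, 0.65], "twist": [0, 0, 0], "fingers": -0.1}
    - {"offset": [0, 0.013, 0.735], "twist": [0, 0, 0], "fingers": -0.1}
    - {"offset": [0, 0.013, 0.735], "twist": [0, 0, 0], "fingers": -0.1}
    - {"offset": [0, 0.013, 0.735], "twist": [0, 0, 0], "fingers": -1}
    - {"offset": [0, 0.013, 0.735], "twist": [0, 0, 0], "fingers": -1}
    - {"offset": [0, 0.013, 0.735], "twist": [0, 0, 0], "fingers": -1}
    - {"offset": [0, 0.013, 0.735], "twist": [0, 0, 0], "fingers": -1}
    - {"offset": [0, 0.013, 0.4], "twist": [0, 0, 0], "fingers": -1}
    - {"offset": [0, 0.013, 0], "twist": [0, 0, 0], "fingers": -1}
    - {"offset": [0, 0.013, 0], "twist": [0, 0, 0], "fingers": -1}

```text
clock: 15.62
position: [0.4778, -0.1624, 0.1442]
ee_rot: [2.24, 2.193, 0.006]
force: [0.7, 0.3, -3.6]
width: 0.172
gripper_force: 40.0
```

```bash
python3 -c "
from h import *
s=observe(); print(s['position'],s['width'],s['gripper_force'],s['joints'].round(2))
print(C(-.077,.0515+.016,0),C(-.077,.0515-.026,0),C(-.077,-.0515,0))
rel(C(-.077,.0515+.016,.09),RB)"
```

```text
[ 0.47775684 -0.16238646  0.14416257] 0.17231790854556064 39.99820411205292 [ 0.55  0.39 -0.42  1.96  0.21  0.82 -0.01]
[ 0.62236003 -0.3729019   0.052     ] [ 0.58047163 -0.36984224  0.052     ] [ 0.50367622 -0.36423286  0.052     ]
(array([-1.383,  0.993,  0.025]), array([0.0012, 0.0003, 0.0082]))
```

>>> jog_arm:
  plan:
    - {"offset": [-0.3, 0.4, 0], "twist": [0, 0, 0.008], "fingers": -1}
    - {"offset": [-0.6, 0.8, 0], "twist": [0, 0, 0.008], "fingers": -1}
    - {"offset": [-0.9, 0.99, 0], "twist": [0, 0, 0.008], "fingers": -1}
    - {"offset": [-0.98, 0.99, 0], "twist": [0, 0, 0.008], "fingers": -1}
    - {"offset": [-0.98, 0.99, 0], "twist": [0, 0, 0.008], "fingers": -1}

```text
clock: 16.25
position: [0.6194, -0.3146, 0.1374]
ee_rot: [-2.301, -2.136, 0.004]
force: [-0.8, 0.7, -2.1]
width: 0.175
gripper_force: 40.0
```

```bash
python3 -c "
from h import *
s=observe(); print(s['position'],s['width'])
look('w5'); c=calibration('wrist')
rel(C(-.077,.0515+.016,.09),RB,C(-.077,.0515+.016,-.012))
for yy,L in ((-.0515,.079),(.0515,.109)):
    print(yy,L,[proj('wrist',C(-.077+sx*L/2,yy+sy*.0475,-.034),c).round() for sx,sy in ((-1,-1),(-1,1),(1,1),(1,-1))])
print([proj('wrist',C(x,y,-.002),c).round() for x,y in ((-.154,-.108),(-.154,.108),(0,.108),(0,-.108))])
"
```

```text
[ 0.61939297 -0.31458481  0.13739169] 0.17514749694267337
(array([-0.401,  0.049, -0.029]), array([-0.0005, -0.0001,  0.    ]))
  then [-0.401  0.051  0.651]
-0.0515 0.079 [array([104., 215.]), array([191., 216.]), array([198., 285.]), array([118., 280.])]
0.0515 0.109 [array([198., 201.]), array([300., 202.]), array([294., 297.]), array([206., 297.])]
[array([ 75., 188.]), array([317., 188.]), array([305., 332.]), array([108., 321.])]
```

View pics/w5.png

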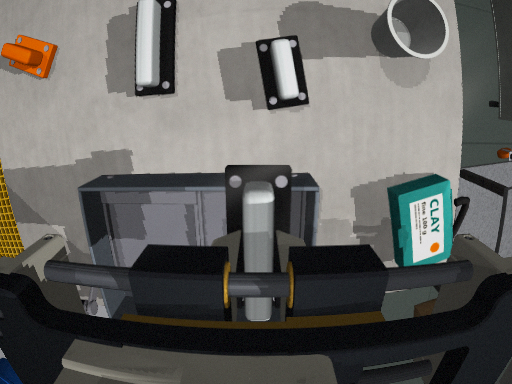

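>>> jog_arm:
  plan:
    - {"offset": [-0.3, 0.055, 0], "twist": [0, 0, 0], "fingers": -1}
    - {"offset": [-0.401, 0.055, 0], "twist": [0, 0, 0], "fingers": -1}
    - {"offset": [-0.401, 0.055, 0.2], "twist": [0, 0, 0], "fingers": -1}
    - {"offset": [-0.401, 0.055, 0.4], "twist": [0, 0, 0], "fingers": -1}
    - {"offset": [-0.401, 0.055, 0.55], "twist": [0, 0, 0], "fingers": -1}
    - {"offset": [-0.401, 0.055, 0.65], "twist": [0, 0, 0], "fingers": -1}
    - {"offset": [-0.401, 0.055, 0.65], "twist": [0, 0, 0], "fingers": -1}

```text
clock: 17.18
position: [0.6247, -0.3716, 0.0428]
ee_rot: [-2.298, -2.142, -0.001]
force: [-1.1, -0.5, -2.8]
width: 0.169
gripper_force: 40.0
```

```bash
python3 -c "
from h import *
s=observe(); print(s['position'],s['width'],s['force'],[(s['position']-H)@a for a in (X,Y,Z)])
rel(C(-.077,.0515+.016,-.012),RB)"
```

```text
[ 0.62474853 -0.37157831  0.04279542] 0.1687297119197803 [-1.102844   -0.52982729 -2.83591726] [np.float64(-0.07849407497377169), np.float64(0.06978572967308455), np.float64(-0.009204575133140373)]
(array([-0.01 , -0.015,  0.019]), array([ 0.    , -0.0001,  0.0004]))
```

>>> jog_arm:
  plan:
    - {"offset": [-0.01, -0.01, 0.03], "twist": [0, 0, 0], "fingers": -1}
    - {"offset": [-0.01, -0.01, 0.03], "twist": [0, 0, 0], "fingers": -1}
    - {"offset": [-0.01, -0.01, 0.03], "twist": [0, 0, 0], "fingers": -0.5}
    - {"offset": [-0.01, -0.01, 0.03], "twist": [0, 0, 0], "fingers": -0.5}
    - {"offset": [-0.01, -0.01, 0.03], "twist": [0, 0, 0], "fingers": -0.5}

```text
clock: 17.8
position: [0.626, -0.3732, 0.041]
ee_rot: [2.294, 2.139, 0.006]
force: [0.8, 2.7, 11.2]
width: 0.251
gripper_force: 5.4
```

>>> jog_arm:
  plan:
    - {"offset": [0, 0, -0.2], "twist": [0, 0, 0], "fingers": -0.5}
    - {"offset": [0, 0, -0.5], "twist": [0, 0, 0], "fingers": -0.5}
    - {"offset": [0, 0, -0.7], "twist": [0, 0, 0], "fingers": -0.3}
    - {"offset": [0.3, -0.2, -0.8], "twist": [0, 0, 0], "fingers": -0.1}
    - {"offset": [0.6, -0.4, -0.8], "twist": [0, 0, 0], "fingers": -0.1}
    - {"offset": [1, -0.7, -0.8], "twist": [0, 0, 0], "fingers": -0.1}
    - {"offset": [1, -0.7, -0.8], "twist": [0, 0, 0], "fingers": -0.1}

```text
clock: 18.68
position: [0.5272, -0.2128, 0.1589]
ee_rot: [-2.294, -2.146, -0.0]
force: [0.4, -0.4, 0.6]
width: 0.451
gripper_force: 0.0
```

```bash
python3 -c "
from h import *
s=observe(); print(s['position'],s['width'],s['force'])
blocks(); rel([.532,-.165,.14],Rd(85.4))
for d in landmark_of('row_long','wrist'): print(d)"
```

```text
[ 0.52719231 -0.21281153  0.15890049] 0.4514284338552814 [ 0.37597203 -0.38815562  0.55460776]
short 0.85 ctr 648 -205 size 40 69 heading 95.8
   mid short 0.92 [465. -30.]
   mid short 0.72 [ 381. -133.]
(array([ 0.357, -0.011,  0.122]), array([0.0002, 0.0001, 0.0012]))
```

>>> jog_arm:
  plan:
    - {"offset": [0.357, 0, 0.122], "twist": [0, 0, 0.001], "fingers": -0.1}
    - {"offset": [0.357, 0, 0.122], "twist": [0, 0, 0.001], "fingers": -0.1}
    - {"offset": [0.357, 0, 0.122], "twist": [0, 0, 0.001], "fingers": -0.1}
    - {"offset": [0.357, 0, 0.122], "twist": [0, 0, 0.001], "fingers": -0.1}

```text
clock: 19.48
position: [0.5328, -0.1651, 0.1398]
ee_rot: [2.308, 2.131, -0.0]
force: [-0.1, -1.0, -0.8]
width: 0.45
gripper_force: 0.0
```

```bash
python3 -c "
from h import *
blocks(); im=look('w6'); s=observe(); c=calibration('wrist'); print(s['position'])
# rib: bright blob
g=cv2.cvtColor(im,cv2.COLOR_RGB2HSV); m=((g[:,:,2]>200)&(g[:,:,1]<30)).astype(np.uint8); n,l,st,ce=cv2.connectedComponentsWithStats(m)
for i in range(1,n):
    if st[i,4]>150: print(st[i],ce[i].round(),on('wrist',*ce[i],.036,c).round(4))
print(proj('wrist',[.532,-.165,.036],c))
rel([.532,-.165,.030],Rd(85.4))"
```

```text
short 0.76 ctr 647 -202 size 40 67 heading 95.7
   mid short 0.94 [ 648. -201.]
   mid short 0.6 [464. -31.]
   mid short 0.56 [ 382. -137.]
[ 0.5325436  -0.16390047  0.13987347]
[257 160  10  61 429] [262. 194.] [ 0.5367 -0.1581  0.036 ]
[468 164  40  57 278] [487. 191.] [ 0.7793 -0.1727  0.036 ]
[257.27168561 202.29618019]
(array([-0.007, -0.003,  0.732]), array([0.    , 0.    , 0.0003]))
```

>>> jog_arm:
  plan:
    - {"offset": [-0.007, 0.012, 0.35], "twist": [0, 0, 0], "fingers": -0.1}
    - {"offset": [-0.007, 0.012, 0.65], "twist": [0, 0, 0], "fingers": -0.1}
    - {"offset": [-0.007, 0.012, 0.732], "twist": [0, 0, 0], "fingers": -0.1}
    - {"offset": [-0.007, 0.012, 0.732], "twist": [0, 0, 0], "fingers": -0.1}
    - {"offset": [-0.007, 0.012, 0.732], "twist": [0, 0, 0], "fingers": -1}
    - {"offset": [-0.007, 0.012, 0.732], "twist": [0, 0, 0], "fingers": -1}
    - {"offset": [-0.007, 0.012, 0.732], "twist": [0, 0, 0], "fingers": -1}
    - {"offset": [-0.007, 0.012, 0.732], "twist": [0, 0, 0], "fingers": -1}

```text
clock: 20.78
position: [0.5344, -0.1649, 0.0308]
ee_rot: [2.305, 2.133, 0.0]
force: [-2.2, 0.1, 7.4]
width: 0.175
gripper_force: 40.0
```

```bash
python3 -c "
from h import *
s=observe(); print(s['position'],s['width'],s['force'])
im=get_image('scene');cv2.imwrite('pics/m3.png',np.hstack([cv2.resize(im[80:220,225:385,::-1],(400,350),interpolation=cv2.INTER_CUBIC),cv2.resize(get_image('top')[120:260,240:400,::-1],(400,350),interpolation=cv2.INTER_CUBIC)]))
for sx in(-1,1):
  for sy in (-1,1):
    p=C(-.077+sx*.0475,.0515+.019+sy*.019,-.034); print(((proj('scene',p)-[225,80])*2.5).round(),((proj('top',p)-[240,120])*2.5+[400,0]).round())
p0=s['position']; rel(C(-.077,.0515-.026,.09),RB,[p0[0],p0[1],.142])
"
```

```text
[ 0.53437246 -0.16487119  0.0308404 ] 0.17485109318618175 [-2.23127643  0.08252229  7.38215973]
[ 90. 196.] [587. 112.]
[ 64. 182.] [589.  72.]
[138. 154.] [690. 119.]
[113. 141.] [691.  79.]
(array([-1.339,  0.413, -0.74 ]), array([ 0.0001,  0.0001, -0.0008]))
  then [-0.001  0.    -0.741]
```

View pics/m3.png

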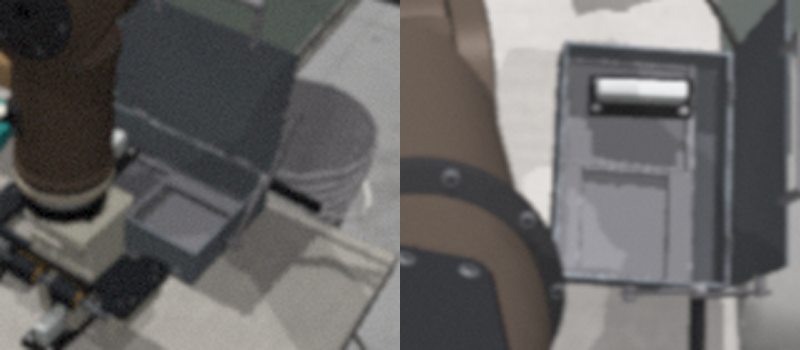

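>>> jog_arm:
  plan:
    - {"offset": [0, 0, -0.35], "twist": [0, 0, 0], "fingers": -1}
    - {"offset": [0, 0, -0.7], "twist": [0, 0, 0], "fingers": -1}
    - {"offset": [-0.3, 0.15, -0.74], "twist": [0, 0, 0], "fingers": -1}
    - {"offset": [-0.7, 0.3, -0.74], "twist": [0, 0, 0], "fingers": -1}
    - {"offset": [-1, 0.413, -0.74], "twist": [0, 0, 0], "fingers": -1}
    - {"offset": [-1, 0.413, -0.74], "twist": [0, 0, 0], "fingers": -1}
    - {"offset": [-1, 0.413, -0.74], "twist": [0, 0, 0], "fingers": -1}

```text
clock: 21.75
position: [0.5841, -0.3181, 0.1406]
ee_rot: [-2.305, -2.133, -0.001]
force: [-0.6, 1.1, -2.5]
width: 0.177
gripper_force: 40.0
```

```bash
python3 -c "
from h import *
s=observe(); print(s['position'],s['width'],s['force'])
rel(C(-.077,.0515-.025,.09),RB,C(-.077,.0515-.025,-.010))
im=look('w7');c=calibration('wrist')
g=cv2.cvtColor(im,cv2.COLOR_RGB2HSV); m=((g[:,:,2]<60)).astype(np.uint8)
for p in ((s['position']+[0,.0475,-.03+.01]),): print(proj('wrist',p,c))
u,v=proj('wrist',s['position']+[0,.0475,-.02],c).round().astype(int)
print(im[v-25:v+12,u-20].mean(1).round(), v)
"
```

```text
[ 0.58410715 -0.31812297  0.14059478] 0.17672360514976068 [-0.56970713  1.07764293 -2.49952569]
(array([-0.346,  0.009, -0.01 ]), array([-0.0001, -0.0002, -0.0007]))
  then [-0.346  0.01   0.657]
[250.95293569 168.23278472]
[177. 177. 179. 181. 178. 180. 178. 177. 176. 179. 178. 178. 176. 179.
 179. 177. 178. 182. 180. 183. 168.  14.  21.  22.  26.  28.  32.  34.
  36.  36.  41.  41.  67. 131. 163. 163. 152.] 168
```

>>> jog_arm:
  plan:
    - {"offset": [-0.25, 0.01, 0], "twist": [0, 0, -0.0007], "fingers": -1}
    - {"offset": [-0.357, 0.01, 0], "twist": [0, 0, -0.0007], "fingers": -1}
    - {"offset": [-0.357, 0.01, 0.2], "twist": [0, 0, -0.0007], "fingers": -1}
    - {"offset": [-0.357, 0.01, 0.4], "twist": [0, 0, -0.0007], "fingers": -1}
    - {"offset": [-0.357, 0.01, 0.55], "twist": [0, 0, -0.0007], "fingers": -1}
    - {"offset": [-0.357, 0.01, 0.65], "twist": [0, 0, -0.0007], "fingers": -1}
    - {"offset": [-0.357, 0.01, 0.67], "twist": [0, 0, -0.0007], "fingers": -1}
    - {"offset": [-0.357, 0.01, 0.67], "twist": [0, 0, -0.0007], "fingers": -1}

```text
clock: 22.8
position: [0.5818, -0.3696, 0.0424]
ee_rot: [-2.298, -2.139, -0.002]
force: [-7.7, 7.4, 15.3]
width: 0.173
gripper_force: 40.0
```

```bash
python3 -c "
from h import *
s=observe(); print(s['position'],s['width'],s['force'],[(s['position']-H)@a for a in (X,Y,Z)])"
```

```text
[ 0.58182456 -0.36957341  0.04240561] 0.17271102466351362 [-7.65935915  7.39153968 15.29726775] [np.float64(-0.07736668107665157), np.float64(0.02682975396423728), np.float64(-0.009594394745620419)]
```

>>> jog_arm:
  plan:
    - {"offset": [0.013, -0.013, -0.02], "twist": [0, 0, 0], "fingers": -1}
    - {"offset": [0.016, -0.016, 0], "twist": [0, 0, 0], "fingers": -1}
    - {"offset": [0.016, -0.016, 0.013], "twist": [0, 0, 0], "fingers": -1}
    - {"offset": [0.016, -0.016, 0.013], "twist": [0, 0, 0], "fingers": -1}

```text
clock: 23.3
position: [0.5805, -0.3697, 0.0423]
ee_rot: [2.299, 2.137, 0.001]
force: [-9.0, 5.6, 31.1]
width: 0.167
gripper_force: 40.0
```

```bash
python3 -c "
from h import *
s=observe(); print(s['position'],s['width'],s['force'],[(s['position']-H)@a for a in (X,Y,Z)])"
```

```text
[ 0.58050417 -0.36971566  0.04232873] 0.1670059993724948 [-8.9985043   5.6390994  31.07774582] [np.float64(-0.07712861738668264), np.float64(0.025523237353037832), np.float64(-0.009671267589736805)]
```

>>> jog_arm:
  plan:
    - {"offset": [0, 0, -0.015], "twist": [0, 0, 0], "fingers": -1}
    - {"offset": [0, 0, -0.015], "twist": [0, 0, 0], "fingers": -0.5}
    - {"offset": [0, 0, -0.015], "twist": [0, 0, 0], "fingers": -0.5}
    - {"offset": [0, 0, -0.015], "twist": [0, 0, 0], "fingers": -0.5}
    - {"offset": [0, 0, -0.2], "twist": [0, 0, 0], "fingers": -0.5}
    - {"offset": [0, 0, -0.5], "twist": [0, 0, 0], "fingers": -0.5}
    - {"offset": [0, 0, -0.7], "twist": [0, 0, 0], "fingers": -0.3}
    - {"offset": [0.5, 0.1, -0.7], "twist": [0, 0, 0], "fingers": -0.1}
    - {"offset": [0.9, 0.3, -0.7], "twist": [0, 0, 0], "fingers": -0.1}
    - {"offset": [1, 0.5, -0.7], "twist": [0, 0, 0], "fingers": -0.1}
    - {"offset": [1, 0.5, -0.7], "twist": [0, 0, 0], "fingers": -0.1}

```text
clock: 24.68
position: [0.6682, -0.2204, 0.143]
ee_rot: [-2.294, -2.146, -0.005]
force: [-0.3, -0.3, 0.2]
width: 0.453
gripper_force: 0.0
```

```bash
python3 -c "
from h import *
s=observe(); print(s['position'],s['width'],s['force'],s['joints'].round(2))
blocks(); rel([.647,-.202,.13],Rd(95.7)); look('w8')
cv2.imwrite('pics/t3.png',get_image('top')[:,:,::-1])
for d in landmark_of('block_long_a_mid','top'): print(d['conf'],on('top',d['at'][1]*512,d['at'][0]*384,.03))"
```

```text
[ 0.66821926 -0.22041323  0.14302134] 0.45254800151962454 [-0.33747424 -0.31331403  0.17063007] [ 0.46  0.68 -0.36  1.45  0.25  1.06 -0.02]
short 0.74 ctr 647 -207 size 39 67 heading 95.2
short 0.51 ctr 451 -356 size 44 6 heading 86.5
   mid short 0.95 [ 648. -206.]
   mid short 0.72 [464. -29.]
long_ 0.76 ctr 622 -362 size 37 39 heading 174.7
   mid long_ 0.82 [ 617. -390.]
(array([ 0.162, -0.128,  0.088]), array([-0.0002,  0.0001, -0.0278]))
```

>>> jog_arm:
  plan:
    - {"offset": [0.14, -0.125, 0.1], "twist": [0, 0, -0.026], "fingers": -0.1}
    - {"offset": [0.14, -0.125, 0.1], "twist": [0, 0, -0.026], "fingers": -0.1}
    - {"offset": [0.14, -0.125, 0.1], "twist": [0, 0, -0.026], "fingers": -0.1}
    - {"offset": [0.14, -0.125, 0.1], "twist": [0, 0, -0.026], "fingers": -0.1}

```text
clock: 25.58
position: [0.6486, -0.2046, 0.129]
ee_rot: [2.121, 2.316, 0.0]
force: [0.5, -0.1, 0.2]
width: 0.451
gripper_force: 0.0
```

```bash
python3 -c "
from h import *
blocks(); im=look('w9'); s=observe(); c=calibration('wrist'); print(s['position'])
g=cv2.cvtColor(im,cv2.COLOR_RGB2HSV); m=((g[:,:,2]>200)&(g[:,:,1]<30)).astype(np.uint8); n,l,st,ce=cv2.connectedComponentsWithStats(m)
for i in range(1,n):
    if st[i,4]>150: print(st[i],ce[i].round(),on('wrist',*ce[i],.036,c).round(4))
rel([.648,-.205,.030],Rd(95.3))
a=im[:,:,::-1]; b=cv2.imread('pics/t3.png')[120:260,240:400]; b=cv2.resize(b,(400,350),interpolation=cv2.INTER_CUBIC)
cv2.imwrite('pics/m4.png',np.hstack([cv2.resize(np.ascontiguousarray(a),(400,300)),b[:300]]))"
```

```text
short 0.64 ctr 649 -205 size 38 69 heading 95.2
   mid short 0.92 [ 382. -132.]
   mid short 0.75 [464. -28.]
   mid short 0.67 [ 649. -203.]
long_ 0.9 ctr 627 -343 size 39 21 heading 4.4
[ 0.64824966 -0.20366756  0.12855735]
[375 152  58  66 278] [413. 193.] [ 0.7867 -0.1807  0.036 ]
[255 183  12  46 434] [261. 208.] [ 0.6514 -0.2054  0.036 ]
(array([-0.009, -0.003,  0.657]), array([ 0.    ,  0.    , -0.0004]))
```

View pics/m4.png

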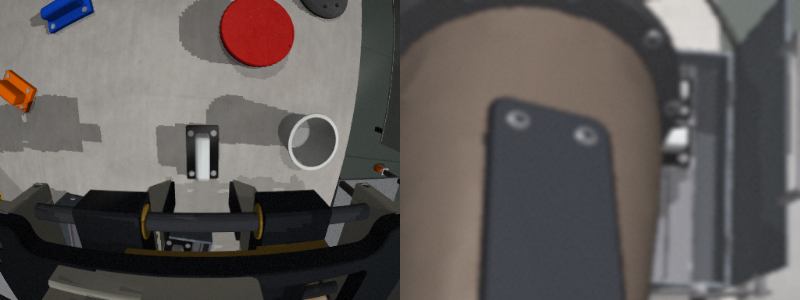

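>>> jog_arm:
  plan:
    - {"offset": [-0.006, 0.003, 0.35], "twist": [0, 0, 0], "fingers": -0.1}
    - {"offset": [-0.006, 0.003, 0.6], "twist": [0, 0, 0], "fingers": -0.1}
    - {"offset": [-0.006, 0.003, 0.657], "twist": [0, 0, 0], "fingers": -0.1}
    - {"offset": [-0.006, 0.003, 0.657], "twist": [0, 0, 0], "fingers": -0.1}
    - {"offset": [-0.006, 0.003, 0.657], "twist": [0, 0, 0], "fingers": -1}
    - {"offset": [-0.006, 0.003, 0.657], "twist": [0, 0, 0], "fingers": -1}
    - {"offset": [-0.006, 0.003, 0.657], "twist": [0, 0, 0], "fingers": -1}
    - {"offset": [-0.006, 0.003, 0.657], "twist": [0, 0, 0], "fingers": -1}

```text
clock: 26.88
position: [0.6491, -0.2045, 0.0309]
ee_rot: [2.118, 2.318, 0.001]
force: [-0.9, 0.5, 6.0]
width: 0.169
gripper_force: 40.0
```

```bash
python3 -c "
from h import *
s=observe(); print(s['position'],s['width'],s['force'])
p0=s['position']; rel(C(-.077,-.0515,.10),RB)
"
```

```text
[ 0.64912483 -0.20451167  0.03089708] 0.16871780571204656 [-0.85058918  0.51436358  5.95116162]
(array([-0.974, -1.061, -0.808]), array([0.0002, 0.0001, 0.026 ]))
```

>>> jog_arm:
  plan:
    - {"offset": [0, 0, -0.35], "twist": [0, 0, 0], "fingers": -1}
    - {"offset": [0, 0, -0.7], "twist": [0, 0, 0], "fingers": -1}
    - {"offset": [-0.2, -0.3, -0.8], "twist": [0, 0, 0.026], "fingers": -1}
    - {"offset": [-0.4, -0.6, -0.8], "twist": [0, 0, 0.026], "fingers": -1}
    - {"offset": [-0.6, -0.95, -0.8], "twist": [0, 0, 0.026], "fingers": -1}
    - {"offset": [-0.7, -1, -0.8], "twist": [0, 0, 0.026], "fingers": -1}
    - {"offset": [-0.7, -1, -0.8], "twist": [0, 0, 0.026], "fingers": -1}
    - {"offset": [-0.7, -1, -0.8], "twist": [0, 0, 0.026], "fingers": -1}

```text
clock: 27.88
position: [0.5102, -0.3207, 0.15]
ee_rot: [-2.299, -2.141, -0.002]
force: [0.3, -0.0, -2.6]
width: 0.175
gripper_force: 40.0
```

```bash
python3 -c "
from h import *
s=observe(); print(s['position'],s['width'],s['force'])
rel(C(-.077,-.0515,.10),RB,C(-.077,-.0515,-.009))
im=look('w10');c=calibration('wrist')
u,v=proj('wrist',s['position']+[0,.0325,-.021],c).round().astype(int)
print(im[v-25:v+12,u-20].mean(1).round(), v)
"
```

```text
[ 0.51024549 -0.32066438  0.14996611] 0.17464794196545066 [ 0.28815105 -0.01493719 -2.58392974]
(array([-0.293, -0.023, -0.014]), array([ 0.0002, -0.0002,  0.0003]))
  then [-0.294 -0.024  0.713]
[126. 120.  99. 106. 108. 106. 111. 119. 127. 123. 125. 121. 122. 124.
 124. 123. 124. 117. 108. 104.  51.  45.  44.  43.  43.  40.  43.  41.
  38.  35.  38.  60. 104. 120. 117. 119. 118.] 193
```

>>> jog_arm:
  plan:
    - {"offset": [-0.2, -0.024, 0], "twist": [0, 0, 0], "fingers": -1}
    - {"offset": [-0.296, -0.024, 0], "twist": [0, 0, 0], "fingers": -1}
    - {"offset": [-0.296, -0.024, 0.2], "twist": [0, 0, 0], "fingers": -1}
    - {"offset": [-0.296, -0.024, 0.4], "twist": [0, 0, 0], "fingers": -1}
    - {"offset": [-0.296, -0.024, 0.6], "twist": [0, 0, 0], "fingers": -1}
    - {"offset": [-0.296, -0.024, 0.7], "twist": [0, 0, 0], "fingers": -1}
    - {"offset": [-0.296, -0.024, 0.72], "twist": [0, 0, 0], "fingers": -1}
    - {"offset": [-0.296, -0.024, 0.73], "twist": [0, 0, 0], "fingers": -1}

```text
clock: 28.92
position: [0.5021, -0.3629, 0.0424]
ee_rot: [-2.296, -2.139, -0.001]
force: [-13.1, 13.9, 34.4]
width: 0.17
gripper_force: 40.0
```

```bash
python3 -c "
from h import *
s=observe(); print(s['position'],s['width'],s['force'],[(s['position']-H)@a for a in (X,Y,Z)])"
```

```text
[ 0.50213644 -0.3629401   0.04235122] 0.16957072645637375 [-13.13677402  13.87804968  34.44093401] [np.float64(-0.07817716088610555), np.float64(-0.05312986526823044), np.float64(-0.009648782040465417)]
```

>>> jog_arm:
  plan:
    - {"offset": [0, 0, -0.02], "twist": [0, 0, 0], "fingers": -1}
    - {"offset": [0, 0, -0.02], "twist": [0, 0, 0], "fingers": -0.3}
    - {"offset": [0, 0, -0.02], "twist": [0, 0, 0], "fingers": -0.3}
    - {"offset": [0, 0, -0.02], "twist": [0, 0, 0], "fingers": -0.3}
    - {"offset": [0, 0, -0.3], "twist": [0, 0, 0], "fingers": -0.3}
    - {"offset": [0, 0, -0.6], "twist": [0, 0, 0], "fingers": -0.3}
    - {"offset": [0.3, 0.1, -0.6], "twist": [0, 0, 0], "fingers": -0.3}
    - {"offset": [0.7, 0.2, -0.6], "twist": [0, 0, 0], "fingers": -0.3}
    - {"offset": [1, 0.2, -0.6], "twist": [0, 0, 0], "fingers": -0.3}
    - {"offset": [1, 0.2, -0.6], "twist": [0, 0, 0], "fingers": -0.3}

```text
clock: 30.18
position: [0.5438, -0.2141, 0.1308]
ee_rot: [-2.293, -2.146, -0.003]
force: [0.5, -0.8, -0.2]
width: 0.351
gripper_force: 0.0
```

>>> jog_arm:
  plan:
    - {"offset": [0.33, 0, 0], "twist": [0, 0, 0], "fingers": -0.3}
    - {"offset": [0.33, 0, 0.3], "twist": [0, 0, 0], "fingers": -0.3}
    - {"offset": [0.33, 0, 0.5], "twist": [0, 0, 0], "fingers": -0.3}
    - {"offset": [0.33, 0, 0.5], "twist": [0, 0, 0], "fingers": -0.3}

```text
clock: 30.68
position: [0.5446, -0.1705, 0.0535]
ee_rot: [-2.3, -2.135, 0.005]
force: [-0.1, 0.2, -0.5]
width: 0.35
gripper_force: 0.0
```

```bash
python3 -c "
from h import *
s=observe(); print(s['position'],s['width'],s['force'])
im=get_image('top'); cv2.imwrite('pics/t4.png',cv2.resize(im[110:270,170:390,::-1],None,fx=3.6,fy=3.6,interpolation=cv2.INTER_CUBIC))
for n in ('block_short_a_mid','block_long_a_mid'):
  for d in landmark_of(n,'top'):
    u,v=d['at'][1]*512,d['at'][0]*384; p=on('top',u,v,.026); print(n,round(d['conf'],2),round(u),round(v),'case',[round((p-H)@a,3) for a in (X,Y)])
q=lambda P:((proj('top',P)-[170,110])*3.6).round()
for x,y in ((-.077,.0515+.018),(-.077,.0515-.026),(-.077,-.053)): print('sole top ctr',q(C(x,y,-.034)),'rib top',q(C(x,y,-.008)))
"
```

```text
[ 0.54457544 -0.17054979  0.05349623] 0.3504560661280846 [-0.08805513  0.21217841 -0.48210349]
block_short_a_mid 0.65 333 210 case [np.float64(-0.08), np.float64(-0.053)]
block_short_a_mid 0.61 186 228 case [np.float64(-0.405), np.float64(-0.117)]
block_short_a_mid 0.52 357 255 case [np.float64(-0.024), np.float64(-0.15)]
block_long_a_mid 0.75 336 158 case [np.float64(-0.078), np.float64(0.07)]
sole top ctr [596. 175.] rib top [604. 163.]
sole top ctr [594. 241.] rib top [602. 231.]
sole top ctr [590. 362.] rib top [598. 355.]
```

View pics/t4.png

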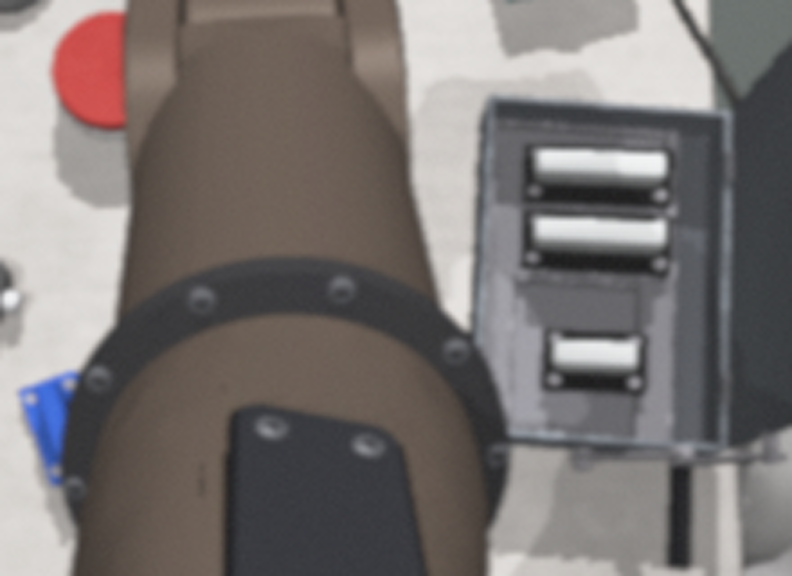

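```bash
python3 -c "
from h import *
rel(C(-.031,-.168,.16),Rm)"
```

```text
(array([-1.618, -0.968, -1.037]), array([ 1.000e-04,  3.000e-04, -2.502e-01]))
```

>>> jog_arm:
  newtons: 12
  plan:
    - {"offset": [0, 0, -0.4], "twist": [0, 0, 0], "fingers": -0.3}
    - {"offset": [0, 0, -0.8], "twist": [0, 0, 0], "fingers": -0.3}
    - {"offset": [-0.2, -0.4, -1], "twist": [0, 0, 0], "fingers": -0.3}
    - {"offset": [-0.4, -0.8, -1], "twist": [0, 0, -0.25], "fingers": -0.3}
    - {"offset": [-0.6, -0.97, -1], "twist": [0, 0, -0.25], "fingers": -0.3}
    - {"offset": [-0.6, -0.97, -1], "twist": [0, 0, -0.25], "fingers": -0.3}
    - {"offset": [-0.6, -0.97, -1], "twist": [0, 0, -0.25], "fingers": -0.3}
    - {"offset": [-0.6, -0.97, -1], "twist": [0, 0, -0.25], "fingers": -0.3}
    - {"offset": [-0.6, -0.97, -1], "twist": [0, 0, -0.25], "fingers": -0.3}
    - {"offset": [-0.6, -0.97, -1], "twist": [0, 0, -0.25], "fingers": -0.3}
    - {"offset": [-0.6, -0.97, -1], "twist": [0, 0, -0.25], "fingers": -0.3}
    - {"offset": [-0.6, -0.97, -1], "twist": [0, 0, -0.25], "fingers": -0.3}
    - {"offset": [-0.6, -0.97, -1], "twist": [0, 0, -0.25], "fingers": -0.3}

```text
clock: 32.45
position: [0.395, -0.2493, 0.2067]
ee_rot: [0.117, 3.138, -0.002]
force: [0.4, 0.2, 0.1]
width: 0.353
gripper_force: 0.0
```

```bash
python3 -c "
from h import *
s=observe(); print(s['joints'].round(2))
rel(C(-.031,-.168,.12),Rm)"
```

```text
[ 1.04  0.31 -0.73  1.95  0.25  0.97  1.7 ]
(array([-0.003, -1.018,  0.233]), array([-0.0002,  0.0003, -0.0002]))
```

>>> jog_arm:
  plan:
    - {"offset": [0, -0.35, 0], "twist": [0, 0, 0], "fingers": -0.3}
    - {"offset": [0, -0.7, 0], "twist": [0, 0, 0], "fingers": -0.3}
    - {"offset": [0, -1, 0.1], "twist": [0, 0, 0], "fingers": -0.3}
    - {"offset": [0, -1, 0.233], "twist": [0, 0, 0], "fingers": -0.3}
    - {"offset": [0, -1, 0.233], "twist": [0, 0, 0], "fingers": -0.3}

```text
clock: 33.08
position: [0.3829, -0.3983, 0.1699]
ee_rot: [-0.119, -3.138, -0.002]
force: [0.6, 0.4, 1.1]
width: 0.349
gripper_force: 0.0
```

```bash
python3 -c "
from h import *
s=observe(); print(s['force'])
look('w11'); c=calibration('wrist')
for x,z in ((-.038,.02),(-.031,.015)): print(proj('wrist',C(x,-.167,z),c),proj('wrist',C(x,-.155,z),c))
print([(d['conf'],d['at'][1]*512,d['at'][0]*384) for d in landmark_of('stay_knob','wrist')])
rel(C(-.031,-.168,.014),Rm)"
```

```text
[0.6169261  0.42342171 1.07315809]
[262.14573575 204.40965366] [262.10275527 217.51369609]
[254.00665021 202.56221805] [254.08602648 215.46063044]
[(0.65, 255.6928, 219.8016)]
(array([-0.   , -0.024,  0.704]), array([-0.0001,  0.0001, -0.0001]))
```

>>> jog_arm:
  plan:
    - {"offset": [0, -0.024, 0.3], "twist": [0, 0, 0], "fingers": -0.3}
    - {"offset": [0, -0.024, 0.6], "twist": [0, 0, 0], "fingers": -0.3}
    - {"offset": [0, -0.024, 0.704], "twist": [0, 0, 0], "fingers": -0.3}
    - {"offset": [0, -0.024, 0.704], "twist": [0, 0, 0], "fingers": -0.3}
    - {"offset": [0, -0.024, 0.704], "twist": [0, 0, 0], "fingers": -1}
    - {"offset": [0, -0.024, 0.704], "twist": [0, 0, 0], "fingers": -1}
    - {"offset": [0, -0.024, 0.704], "twist": [0, 0, 0], "fingers": -1}
    - {"offset": [0, -0.024, 0.704], "twist": [0, 0, 0], "fingers": -1}

```text
clock: 34.17
position: [0.3842, -0.4023, 0.0661]
ee_rot: [0.115, 3.138, -0.002]
force: [-0.5, 0.9, 7.6]
width: 0.147
gripper_force: 12.0
```

>>> jog_arm:
  plan:
    - {"offset": [0, 0.025, -0.017], "twist": [0, 0, 0], "fingers": -1}
    - {"offset": [0, 0.047, -0.033], "twist": [0, 0, 0], "fingers": -1}
    - {"offset": [0, 0.07, -0.048], "twist": [0, 0, 0], "fingers": -1}
    - {"offset": [0, 0.094, -0.061], "twist": [0, 0, 0], "fingers": -1}
    - {"offset": [0, 0.117, -0.071], "twist": [0, 0, 0], "fingers": -1}
    - {"offset": [0, 0.141, -0.08], "twist": [0, 0, 0], "fingers": -1}
    - {"offset": [0, 0.165, -0.087], "twist": [0, 0, 0], "fingers": -1}
    - {"offset": [0, 0.19, -0.094], "twist": [0, 0, 0], "fingers": -1}
    - {"offset": [0, 0.19, -0.094], "twist": [0, 0, 0], "fingers": -1}

```text
clock: 35.3
position: [0.3863, -0.3731, 0.0795]
ee_rot: [0.114, 3.139, -0.0]
force: [4.1, -1.2, 3.5]
width: 0.144
gripper_force: 12.0
```

```bash
python3 -c "
from h import *
s=observe(); print(s['position'],s['width'],s['force'],[(s['position']-H)@a for a in (X,Y,Z)])
P=np.array([-.076,-.042]); k=np.array([(s['position']-H)@X,(s['position']-H)@Z])
print(k, np.linalg.norm(k-P), np.degrees(np.arctan2(*(k-P)[::-1])))
# lid pivot: |L|=r, |L-k|=.073
for r in (.080,.082,.084):
  th=np.linspace(.3,1.65,600); L=np.c_[-r*np.cos(th),r*np.sin(th)]; d=np.linalg.norm(L-k,axis=1); print(r,th[np.argmin(abs(d-.073))])
"
```

```text
[ 0.38625559 -0.37310347  0.07947733] 0.14445706234236633 [ 4.05537606 -1.21974759  3.51776393] [np.float64(-0.05959897834636693), np.float64(-0.1679624203546655), np.float64(0.02747732777966922)]
[-0.05959898  0.02747733] 0.07138692167817953 76.71774827652496
0.08 1.4651919866444074
0.082 1.4449081803005008
0.084 1.4246243739565942
```

```bash
python3 -c "
from h import *
P=np.array([-.076,-.042]); k0=np.array([-.0596,.0285]); r=.082
for f in range(82,164,5):
  a=np.radians(f); k=P+.073*np.array([np.cos(a),np.sin(a)])
  th=np.linspace(0,1.65,800); L=np.c_[-r*np.cos(th),r*np.sin(th)]; d=np.linalg.norm(L-k,axis=1); t=th[np.argmin(abs(d-.073))]
  print(f,[0,round(-(k-k0)[0]/.15,3),round(-(k-k0)[1]/.15,3)],round(t,2))"
```

```text
82 [0, np.float64(0.042), np.float64(-0.012)] 1.41
87 [0, np.float64(0.084), np.float64(-0.016)] 1.35
92 [0, np.float64(0.126), np.float64(-0.016)] 1.28
97 [0, np.float64(0.169), np.float64(-0.013)] 1.21
102 [0, np.float64(0.211), np.float64(-0.006)] 1.14
107 [0, np.float64(0.252), np.float64(0.005)] 1.07
112 [0, np.float64(0.292), np.float64(0.019)] 1.0
117 [0, np.float64(0.33), np.float64(0.036)] 0.92
122 [0, np.float64(0.367), np.float64(0.057)] 0.84
127 [0, np.float64(0.402), np.float64(0.081)] 0.76
132 [0, np.float64(0.435), np.float64(0.108)] 0.69
137 [0, np.float64(0.465), np.float64(0.138)] 0.6
142 [0, np.float64(0.493), np.float64(0.17)] 0.52
147 [0, np.float64(0.517), np.float64(0.205)] 0.44
152 [0, np.float64(0.539), np.float64(0.242)] 0.35
157 [0, np.float64(0.557), np.float64(0.28)] 0.27
162 [0, np.float64(0.572), np.float64(0.32)] 0.18
```

>>> jog_arm:
  plan:
    - {"offset": [0, 0.042, -0.012], "twist": [0, 0, 0], "fingers": -1}
    - {"offset": [0, 0.084, -0.016], "twist": [0, 0, 0], "fingers": -1}
    - {"offset": [0, 0.126, -0.016], "twist": [0, 0, 0], "fingers": -1}
    - {"offset": [0, 0.169, -0.013], "twist": [0, 0, 0], "fingers": -1}
    - {"offset": [0, 0.211, -0.006], "twist": [0, 0, 0], "fingers": -1}
    - {"offset": [0, 0.252, 0.005], "twist": [0, 0, 0], "fingers": -1}
    - {"offset": [0, 0.292, 0.019], "twist": [0, 0, 0], "fingers": -1}
    - {"offset": [0, 0.33, 0.036], "twist": [0, 0, 0], "fingers": -1}
    - {"offset": [0, 0.367, 0.057], "twist": [0, 0, 0], "fingers": -1}
    - {"offset": [0, 0.402, 0.081], "twist": [0, 0, 0], "fingers": -1}
    - {"offset": [0, 0.402, 0.081], "twist": [0, 0, 0], "fingers": -1}

```text
clock: 36.67
position: [0.3907, -0.3109, 0.0666]
ee_rot: [0.111, 3.139, 0.004]
force: [6.8, 5.7, 0.8]
width: 0.148
gripper_force: 12.0
```

```bash
python3 -c "
from h import *
s=observe(); print(s['width'],s['force'],s['joints'].round(2))
P=np.array([-.076,-.042]); k=np.array([(s['position']-H)@X,(s['position']-H)@Z])
print(k, np.linalg.norm(k-P), np.degrees(np.arctan2(*(k-P)[::-1])))"
```

```text
0.14796892948934914 [6.76554174 5.73623428 0.80315856] [ 1.    0.54 -0.57  2.03  0.44  0.7   1.64]
[-0.12197526  0.01457987] 0.0729040895683634 129.09636621724306
```

>>> jog_arm:
  plan:
    - {"offset": [0, 0.033, 0.027], "twist": [0, 0, 0], "fingers": -1}
    - {"offset": [0, 0.063, 0.057], "twist": [0, 0, 0], "fingers": -1}
    - {"offset": [0, 0.091, 0.089], "twist": [0, 0, 0], "fingers": -1}
    - {"offset": [0, 0.116, 0.124], "twist": [0, 0, 0], "fingers": -1}
    - {"offset": [0, 0.138, 0.161], "twist": [0, 0, 0], "fingers": -1}
    - {"offset": [0, 0.157, 0.195], "twist": [0, 0, 0], "fingers": -1}
    - {"offset": [0, 0.157, 0.195], "twist": [0, 0, 0], "fingers": -1}

```text
clock: 37.55
position: [0.3923, -0.2868, 0.037]
ee_rot: [0.111, 3.139, 0.006]
force: [7.4, 7.7, -2.7]
width: 0.147
gripper_force: 12.0
```

```bash
python3 -c "
from h import *
s=observe(); print(s['width'],s['force'],s['joints'].round(2))
P=np.array([-.076,-.042]); k=np.array([(s['position']-H)@X,(s['position']-H)@Z])
print(k, np.linalg.norm(k-P), np.degrees(np.arctan2(*(k-P)[::-1])))"
```

```text
0.14727317214162527 [ 7.37298127  7.71808696 -2.65480243] [ 0.93  0.57 -0.54  2.08  0.49  0.62  1.55]
[-0.14615327 -0.01504547] 0.07515336494307 158.9820539798812
```

>>> jog_arm:
  plan:
    - {"offset": [0, 0, 0], "twist": [0, 0, 0], "fingers": -0.2}
    - {"offset": [0, 0, 0], "twist": [0, 0, 0], "fingers": -0.2}
    - {"offset": [0, 0, 0], "twist": [0, 0, 0], "fingers": -0.2}
    - {"offset": [0, 0.02, -0.3], "twist": [0, 0, 0], "fingers": -0.2}
    - {"offset": [0, 0.02, -0.7], "twist": [0, 0, 0], "fingers": -0.5}
    - {"offset": [0, 0.02, -0.9], "twist": [0, 0, 0], "fingers": -1}
    - {"offset": [-0.3, 0.02, -0.9], "twist": [0, 0, 0], "fingers": -1}
    - {"offset": [-0.7, 0.02, -0.9], "twist": [0, 0, 0], "fingers": -1}
    - {"offset": [-0.98, 0.02, -0.9], "twist": [0, 0, 0], "fingers": -1}
    - {"offset": [-0.98, 0.02, -0.9], "twist": [0, 0, 0], "fingers": -1}
    - {"offset": [-0.98, 0.02, -0.9], "twist": [0, 0, 0], "fingers": -1}

```text
clock: 38.92
position: [0.5373, -0.2977, 0.172]
ee_rot: [-0.115, -3.137, -0.0]
force: [-0.6, 0.2, -0.5]
width: 0.006
gripper_force: 0.0
```

```bash
python3 -c "
from h import *
s=observe(); print(s['width'],s['force'],s['position'])
c=calibration('wrist');get_image('wrist')
for t in ('stay_knob','lid_handle'):
  print(t,[(round(d['conf'],2),round(d['at'][1]*512,1),round(d['at'][0]*384,1)) for d in landmark_of(t,'wrist')])
print(proj('wrist',C(-.15,-.155,-.019),c),proj('wrist',C(-.146,-.155,-.014),c))
for a in (0,.1,.2): print(a,proj('wrist',C(-.19*np.cos(a),0,.19*np.sin(a)),c))
rel(C(-.145,-.02,.05),Rm)"
```

```text
0.006492212591977382 [-0.61900024  0.17758151 -0.48779658] [ 0.53731264 -0.29772768  0.17201296]
stay_knob [(0.81, 260.6, 55.3)]
lid_handle [(0.55, 305.7, 225.5)]
[262.58911816  52.38622455] [258.2571599   51.40687524]
0 [304.61314296 218.41981448]
0.1 [306.67603923 226.18988589]
0.2 [306.74193753 234.98891584]
(array([-0.02 , -0.002,  0.471]), array([-0.0001, -0.0002, -0.0002]))
```

>>> jog_arm:
  plan:
    - {"offset": [0, 0, 0.3], "twist": [0, 0, 0], "fingers": -1}
    - {"offset": [0, 0, 0.5], "twist": [0, 0, 0], "fingers": -1}
    - {"offset": [0, 0, 0.6], "twist": [0, 0, 0], "fingers": -1}
    - {"offset": [0, 0, 0.65], "twist": [0, 0, 0], "fingers": -1}
    - {"offset": [0, 0, 0.67], "twist": [0, 0, 0], "fingers": -1}
    - {"offset": [0, 0, 0.67], "twist": [0, 0, 0], "fingers": -1}

```text
clock: 39.83
position: [0.5373, -0.2978, 0.076]
ee_rot: [-0.116, -3.138, 0.004]
force: [-16.8, 5.8, 36.4]
width: 0.005
gripper_force: 17.9
```

>>> jog_arm:
  plan:
    - {"offset": [0, 0, -0.1], "twist": [0, 0, 0], "fingers": -1}
    - {"offset": [0, 0, -0.5], "twist": [0, 0, 0], "fingers": -1}
    - {"offset": [0, 0.2, -1], "twist": [0, 0, 0], "fingers": -1}
    - {"offset": [0, 0.9, -1], "twist": [0, 0, 0], "fingers": -1}
    - {"offset": [0, 0.9, -1], "twist": [0, 0, 0], "fingers": -1}
    - {"offset": [0, 0.9, -1], "twist": [0, 0, 0], "fingers": -1}

```text
clock: 40.58
position: [0.5496, -0.1578, 0.2247]
ee_rot: [0.103, 3.136, 0.001]
force: [-0.2, -0.7, 0.1]
width: 0.007
gripper_force: 0.0
```

```bash
python3 -c "
from h import *
s=observe(); print(s['width'],s['force'],s['position'])
for n in ('wrist','top'):
  c=calibration(n);im=get_image(n)
  if n=='top': cv2.imwrite('pics/t5.png',im[:,:,::-1])
  for t in ('stay_knob','lid_handle'):
    print(n,t,[(round(d['conf'],2),round(d['at'][1]*512,1),round(d['at'][0]*384,1)) for d in landmark_of(t,n)])
  print(proj(n,C(-.15,-.155,-.019),c),proj(n,C(-.146,-.155,-.014),c))
  for a in (0,.04,.1,.2): print(a,proj(n,C(-.19*np.cos(a),0,.19*np.sin(a)),c))
a=cv2.imread('pics/top0.png').astype(int); b=cv2.imread('pics/t5.png').astype(int)
print('diff lid region',abs(a-b)[137:250,282:372].mean(), 'handle',abs(a-b)[155:235,282:300].mean(), abs(a-b)[60:75,200:300].mean())"
```

```text
0.006763061973731521 [-0.16861643 -0.70066926  0.10537756] [ 0.54961657 -0.1578153   0.22466671]
wrist stay_knob [(0.78, 138.4, 66.8)]
wrist lid_handle [(0.55, 169.2, 203.4)]
[140.19588566  64.14820666] [135.4162794  64.0278455]
0 [173.23094638 197.9690312 ]
0.04 [171.31241602 200.05873494]
0.1 [167.79889823 203.34990641]
0.2 [160.12967611 209.24711314]
top stay_knob []
top lid_handle []
[300.23684938 253.13027565] [302.31344583 253.12343064]
0 [286.5155898  180.94550781]
0.04 [286.83180626 180.1700653 ]
0.1 [287.57607081 179.00447308]
0.2 [289.55785518 177.06611888]
diff lid region 32.332186168469356 handle 64.7800925925926 25.095777777777776
```

```bash
python3 -c "
from h import *
rel([.501,-.3197,.1987],Ro.from_rotvec([-.13,-3.139,0]))"
```

```text
(array([ 0.235, -1.054,  0.155]), array([-0.0001, -0.0001,  0.0012]))
```

>>> jog_arm:
  plan:
    - {"offset": [0.1, -0.4, 0], "twist": [0, 0, 0.001], "fingers": -1}
    - {"offset": [0.235, -0.8, 0], "twist": [0, 0, 0.001], "fingers": -0.6}
    - {"offset": [0.235, -1, 0.1], "twist": [0, 0, 0.001], "fingers": -0.4}
    - {"offset": [0.235, -1, 0.155], "twist": [0, 0, 0.001], "fingers": -0.4}
    - {"offset": [0.235, -1, 0.155], "twist": [0, 0, 0.001], "fingers": -0.4}
    - {"offset": [0.235, -1, 0.155], "twist": [0, 0, 0.001], "fingers": -0.4}

```text
clock: 41.62
position: [0.5029, -0.3088, 0.1993]
ee_rot: [0.122, 3.139, 0.001]
force: [0.6, 1.5, 1.2]
width: 0.299
gripper_force: 0.0
```

```bash
python3 -c "
from h import *
s=observe(); print(s['width'],s['force'],s['position'],s['ee_rot'])
a=cv2.imread('pics/w1.png'); b=np.ascontiguousarray(look('w12')[:,:,::-1])
c=calibration('wrist')
for nm,(u0,v0,u1,v1) in {'handle':(300,180,335,215),'bar':(312,195,334,240),'knob':(275,65,297,128),'lidcorner':(265,125,300,160),'hingecorner':(140,135,165,165),'hingearm':(205,120,225,145),'bench':(420,40,490,165)}.items():
  t=a[v0:v1,u0:u1]; S=b[v0-15:v1+15,u0-15:u1+15]; m=cv2.matchTemplate(S,t,cv2.TM_CCOEFF_NORMED); _,mx,_,p=cv2.minMaxLoc(m); print(nm,round(mx,3),p[0]-15,p[1]-15)
for a_ in (0,.04,.1): print(a_,proj('wrist',C(-.19*np.cos(a_),-.055,.19*np.sin(a_)),c))
for p in ((-.15,-.155,-.019),(-.146,-.155,-.015)): print(proj('wrist',C(*p),c))
"
```

```text
0.2986773983839691 [0.56258095 1.4710581  1.24643156] [ 0.50292874 -0.30877653  0.19930253] [1.21720618e-01 3.13861473e+00 7.48599327e-04]
handle 0.574 -9 2
bar 0.749 -9 -3
knob 0.949 -11 -1
lidcorner 0.981 -11 -1
hingecorner 0.957 -9 -1
hingearm 0.959 -12 -1
bench 0.971 -6 0
0 [314.77515223 188.10134115]
0.04 [316.01154594 190.17940086]
0.1 [317.39521784 193.48792023]
[275.19546478  88.54969993]
[271.43588816  88.28923318]
```

```bash
python3 -c "
from h import *
im=cv2.imread('pics/t4.png',0)
# crop coords: /3.6
sm=cv2.resize(im,None,fx=1/1.8,fy=1/1.8,interpolation=cv2.INTER_AREA) # 2x native
print(sm.shape)
for y in range(144,246,3): print(y*1.8//1, ' '.join(f'{v:3d}' for v in sm[y,262:412:2]))
print([round(x*1.8) for x in range(262,412,2)])
for y in (.0515,-.0515):
  L=.109 if y>0 else .079
  print([((proj('top',C(-.077+sx*L/2,y+sy*.0475,z))-[170,110])*3.6).round() for z in (-.034,-.044) for sx in (-1,1) for sy in (-1,1)])
"
```

```text
(320, 440)
259.0 173 119 102 118 127 131 132 136 139 140 140 141 136 115  86  89 110 112  93  62  37  31  33  31  30  31  34  33  32  33  33  32  33  33  34  31  30  32  32  34  34  33  35  37  36  36  36  37  37  45  66  93 113 112  88  85  98  98  92  90  91  92  92  90  84  72  62  60  66  88 109 110  88  68  62
264.0 161 110 105 125 136 133 134 138 141 141 144 141 133 111  80  66  68  67  59  49  45  43  38  38  39  34  36  32  33  34  32  35  35  34  32  33  32  33  33  33  31  34  34  31  31  33  32  30  31  43  74 106 127 122 101 108 124 113  96  90  91  91  92  91  84  71  61  59  67  89 109 108  86  68  63
270.0 155 107 109 129 133 132 137 144 144 140 141 141 137 132 123 112 100  89  86  88  88  80  75  73  71  67  65  63  63  60  59  60  60  62  64  58  52  52  53  50  46  44  46  43  43  41  41  42  43  42  50  68  79  74  77 107 128 116  96  90  90  91  92  91  84  71  59  61  69  91 109 107  86  68  62
275.0 148 104 113 131 130 133 144 153 154 149 142 131 125 129 131 123 107  97  95  98  99  99 103 107 105  99  95  96  95  92  91  90  94  99 101  98  98  99  97  93  88  
[... 9328 characters left out ...]
9, 482, 486, 490, 493, 497, 500, 504, 508, 511, 515, 518, 522, 526, 529, 533, 536, 540, 544, 547, 551, 554, 558, 562, 565, 569, 572, 576, 580, 583, 587, 590, 594, 598, 601, 605, 608, 612, 616, 619, 623, 626, 630, 634, 637, 641, 644, 648, 652, 655, 659, 662, 666, 670, 673, 677, 680, 684, 688, 691, 695, 698, 702, 706, 709, 713, 716, 720, 724, 727, 731, 734, 738]
[array([508., 268.]), array([514., 126.]), array([679., 280.]), array([682., 137.]), array([506., 271.]), array([512., 130.]), array([675., 283.]), array([678., 142.])]
[array([524., 430.]), array([531., 282.]), array([651., 439.]), array([655., 290.]), array([522., 432.]), array([528., 285.]), array([648., 441.]), array([651., 293.])]
```

```bash
python3 -c "
from h import *
a=cv2.imread('pics/w1.png'); b=cv2.imread('pics/w12.png')
c2=calibration('wrist'); s=observe()
R2=Ro.from_rotvec(s['ee_rot']); Rc=R2.inv()*Ro.from_rotvec(c2['attitude']); tc=R2.inv().apply(c2['position']-s['position'])
R1=Ro.from_rotvec([-.13,-3.139,0]); c1=dict(c2); 
p1=np.array([.501,-.31973,.19866])
# exact w1 ee_rot unknown beyond 3 digits
c1['position']=p1+R1.apply(tc); c1['attitude']=(R1*Rc).as_rotvec()
def inv(u,v,z): return on('wrist',u,v,z,c1)
F=6
for nm,(u0,v0,u1,v1),z in [('bench1',(430,50,480,120),0),('orange',(375,30,430,100),.005),('floorplug',(150,10,200,60),0),('hcorner',(138,132,165,165),.055),('lidcorner',(268,128,300,158),.055),('lidedge_low',(278,150,297,180),.055),('knob',(275,65,297,128),.033),('armR',(283,178,312,196),.055),('stay',(205,122,225,146),.05)]:
  t=cv2.resize(a[v0:v1,u0:u1],None,fx=F,fy=F,interpolation=cv2.INTER_CUBIC); S=cv2.resize(b[v0-8:v1+8,u0-18:u1+6],None,fx=F,fy=F,interpolation=cv2.INTER_CUBIC)
  m=cv2.matchTemplate(S,t,cv2.TM_CCOEFF_NORMED); _,mx,_,p=cv2.minMaxLoc(m)
  q=inv((u0+u1)/2,(v0+v1)/2,z); pr=proj('wrist',q,c2)-[(u0+u1)/2,(v0+v1)/2]
  X0=(q-H)@X; rise=proj('wrist',q+.05*abs(X0)*Z,c2)-proj('wrist',q,c2)
  print(nm,round(mx,3),'obs',round(p[0]/F-18,2),round(p[1]/F-8,2),'pred',pr.round(2),'X',round(X0,3),'per .05rad',rise.round(2))
"
```

```text
bench1 0.988 obs -6.0 -0.83 pred [-6.22 -1.06] X -0.38 per .05rad [ 8.38 -0.36]
orange 0.989 obs -7.83 -1.33 pred [-7.69 -1.31] X -0.295 per .05rad [ 5.43 -1.39]
floorplug 0.948 obs -4.83 -0.83 pred [-8.1  -0.42] X -0.028 per .05rad [-0.34 -0.25]
hcorner 0.961 obs -8.17 -1.33 pred [-9.54 -1.41] X -0.015 per .05rad [-0.26  0.1 ]
lidcorner 0.984 obs -10.83 -0.83 pred [-11.15  -1.29] X -0.147 per .05rad [0.39 0.93]
lidedge_low 0.986 obs -10.67 4.67 pred [-11.08  -1.27] X -0.15 per .05rad [0.48 1.51]
knob 0.955 obs -11.17 -1.33 pred [-10.33  -1.18] X -0.15 per .05rad [ 0.45 -0.27]
armR 0.851 obs -10.5 1.5 pred [-10.93  -1.2 ] X -0.161 per .05rad [0.77 2.19]
stay 0.972 obs -12.17 -0.83 pred [-10.62  -1.26] X -0.08 per .05rad [-0.72  0.37]
```

```bash
python3 -c "
from h import *
q=lambda P:((proj('top',P)-[170,110])*3.6).round()
print(q(C(-.154,-.01,-.002)),q(C(-.150,-.01,-.002)),q(C(0,-.01,-.002)),q(C(-.004,-.01,-.048)), q(C(-.077-.062,-.01,-.034)),q(C(-.077+.062,-.01,-.034)))
rel(C(-.19,0,.1),Rm,C(-.19,0,.006))"
```

```text
[477. 276.] [483. 276.] [727. 293.] [702. 307.] [495. 288.] [690. 302.]
(array([-0.373,  0.387,  0.317]), array([ 0.    ,  0.0001, -0.0007]))
  then [-0.373  0.387  0.943]
```

>>> jog_arm:
  newtons: 25
  plan:
    - {"offset": [-0.373, 0.387, 0.1], "twist": [0, 0, 0], "fingers": -0.4}
    - {"offset": [-0.373, 0.387, 0.2], "twist": [0, 0, 0], "fingers": -0.4}
    - {"offset": [-0.373, 0.387, 0.4], "twist": [0, 0, 0], "fingers": -0.4}
    - {"offset": [-0.373, 0.387, 0.7], "twist": [0, 0, 0], "fingers": -0.4}
    - {"offset": [-0.373, 0.387, 0.85], "twist": [0, 0, 0], "fingers": -0.4}
    - {"offset": [-0.373, 0.387, 0.95], "twist": [0, 0, 0], "fingers": -0.4}
    - {"offset": [-0.373, 0.387, 0.95], "twist": [0, 0, 0], "fingers": -0.4}
    - {"offset": [-0.373, 0.387, 0.95], "twist": [0, 0, 0], "fingers": -1}
    - {"offset": [-0.373, 0.387, 0.95], "twist": [0, 0, 0], "fingers": -1}
    - {"offset": [-0.373, 0.387, 0.95], "twist": [0, 0, 0], "fingers": -1}
    - {"offset": [-0.373, 0.387, 0.95], "twist": [0, 0, 0], "fingers": -1}

```text
clock: 43.05
position: [0.5633, -0.2568, 0.0571]
ee_rot: [0.125, 3.138, -0.001]
force: [1.7, -0.9, 2.6]
width: 0.118
gripper_force: 25.0
```

```bash
python3 -c "
from h import *
s=observe();p=s['position'];print(s['width'],s['gripper_force'],s['force'],'case',[(p-H)@a for a in (X,Y,Z)])"
```

```text
0.11809575532925277 24.998908638954163 [ 1.70843271 -0.91032309  2.55351985] case [np.float64(-0.18852699168094403), np.float64(0.0001705422521218851), np.float64(0.005096347068149487)]
```

>>> jog_arm:
  plan:
    - {"offset": [0, -0.007, -0.09], "twist": [0, 0, 0], "fingers": -1}
    - {"offset": [0, -0.026, -0.215], "twist": [0, 0, 0], "fingers": -1}
    - {"offset": [0, -0.057, -0.337], "twist": [0, 0, 0], "fingers": -1}
    - {"offset": [0, -0.101, -0.456], "twist": [0, 0, 0], "fingers": -1}
    - {"offset": [0, -0.156, -0.57], "twist": [0, 0, 0], "fingers": -1}
    - {"offset": [0, -0.223, -0.678], "twist": [0, 0, 0], "fingers": -1}
    - {"offset": [0, -0.3, -0.778], "twist": [0, 0, 0], "fingers": -1}
    - {"offset": [0, -0.386, -0.871], "twist": [0, 0, 0], "fingers": -1}

```text
clock: 44.05
position: [0.5582, -0.3154, 0.1872]
ee_rot: [0.125, 3.138, -0.0]
force: [7.9, -5.4, -11.0]
width: 0.12
gripper_force: 25.0
```

>>> jog_arm:
  plan:
    - {"offset": [0, -0.095, -0.083], "twist": [0, 0, 0], "fingers": -1}
    - {"offset": [0, -0.198, -0.157], "twist": [0, 0, 0], "fingers": -1}
    - {"offset": [0, -0.308, -0.22], "twist": [0, 0, 0], "fingers": -1}
    - {"offset": [0, -0.424, -0.271], "twist": [0, 0, 0], "fingers": -1}
    - {"offset": [0, -0.544, -0.311], "twist": [0, 0, 0], "fingers": -1}
    - {"offset": [0, -0.668, -0.338], "twist": [0, 0, 0], "fingers": -1}
    - {"offset": [0, -0.794, -0.353], "twist": [0, 0, 0], "fingers": -1}
    - {"offset": [0, -0.91, -0.355], "twist": [0, 0, 0], "fingers": -1}
    - {"offset": [0, -0.91, -0.355], "twist": [0, 0, 0], "fingers": -1}

```text
clock: 45.18
position: [0.5474, -0.4525, 0.2406]
ee_rot: [0.127, 3.138, -0.001]
force: [3.3, 2.5, 7.0]
width: 0.121
gripper_force: 25.0
```

```bash
python3 -c "
from h import *
s=observe();p=s['position'];print(s['width'],s['gripper_force'],s['force'],'case',[(p-H)@a for a in (X,Y,Z)])"
```

```text
0.12074324093061775 25.01427322626114 [3.31326752 2.47683834 6.95118908] case [np.float64(0.00786426145045446), np.float64(-0.0015084000676006955), np.float64(0.18863668505089212)]
```

Lid is up. Now release and go over the knob as before.

>>> jog_arm:
  newtons: 15
  plan:
    - {"offset": [0, 0, 0], "twist": [0, 0, 0], "fingers": -0.2}
    - {"offset": [0, 0, 0], "twist": [0, 0, 0], "fingers": -0.2}
    - {"offset": [0, 0, 0], "twist": [0, 0, 0], "fingers": -0.2}
    - {"offset": [0, 0, -0.2], "twist": [0, 0, 0], "fingers": -0.2}
    - {"offset": [0, 0, -0.35], "twist": [0, 0, 0], "fingers": -0.2}
    - {"offset": [0.3, 0.1, -0.35], "twist": [0, 0, 0], "fingers": -0.2}
    - {"offset": [0.65, 0.2, -0.35], "twist": [0, 0, 0], "fingers": -0.3}
    - {"offset": [1, 0.28, -0.3], "twist": [0, 0, 0], "fingers": -0.3}
    - {"offset": [1, 0.28, -0.2], "twist": [0, 0, 0], "fingers": -0.3}
    - {"offset": [1, 0.28, -0.2], "twist": [0, 0, 0], "fingers": -0.3}

```text
clock: 46.42
position: [0.4004, -0.3968, 0.2696]
ee_rot: [-0.126, -3.138, -0.001]
force: [0.5, -1.1, -0.9]
width: 0.351
gripper_force: 0.0
```

```bash
python3 -c "
from h import *
get_image('wrist'); c=calibration('wrist')
for x,z in ((-.038,.02),(-.031,.015)): print(proj('wrist',C(x,-.155,z),c))
print([(d['conf'],d['at'][1]*512,d['at'][0]*384) for d in landmark_of('stay_knob','wrist')])
rel(C(-.038,-.168,.1605),Rm,C(-.038,-.168,.018))
for yy,t in ((-.053,'short'),(.0697,'long'),(.0255,'long')):
  pass
"
```

```text
[258.80017512 172.33373731]
[252.87527161 171.44755151]
[(0.98, 255.6928, 174.1824)]
(array([0.117, 0.005, 0.386]), array([ 0.    ,  0.0001, -0.0009]))
  then [0.118 0.005 1.336]
```

>>> jog_arm:
  plan:
    - {"offset": [0.118, 0.005, 0.4], "twist": [0, 0, 0], "fingers": -0.3}
    - {"offset": [0.118, 0.005, 0.7], "twist": [0, 0, 0], "fingers": -0.3}
    - {"offset": [0.118, 0.005, 0.95], "twist": [0, 0, 0], "fingers": -0.3}
    - {"offset": [0.118, 0.005, 0.95], "twist": [0, 0, 0], "fingers": -0.3}

```text
clock: 47.02
position: [0.3833, -0.3935, 0.1257]
ee_rot: [-0.123, -3.136, -0.006]
force: [0.3, -0.1, 1.0]
width: 0.349
gripper_force: 0.0
```

>>> jog_arm:
  plan:
    - {"offset": [0, 0, 0.2], "twist": [0, 0, 0], "fingers": -0.3}
    - {"offset": [0, 0, 0.386], "twist": [0, 0, 0], "fingers": -0.3}
    - {"offset": [0, 0, 0.386], "twist": [0, 0, 0], "fingers": -1}
    - {"offset": [0, 0, 0.386], "twist": [0, 0, 0], "fingers": -1}
    - {"offset": [0, 0, 0.386], "twist": [0, 0, 0], "fingers": -1}
    - {"offset": [0, -0.025, 0.4], "twist": [0, 0, 0], "fingers": -1}
    - {"offset": [0, -0.045, 0.415], "twist": [0, 0, 0], "fingers": -1}
    - {"offset": [0, -0.06, 0.43], "twist": [0, 0, 0], "fingers": -1}
    - {"offset": [0, -0.06, 0.43], "twist": [0, 0, 0], "fingers": -1}
    - {"offset": [0, -0.06, 0.43], "twist": [0, 0, 0], "fingers": -1}

```text
clock: 48.28
position: [0.3843, -0.4027, 0.0645]
ee_rot: [0.123, 3.137, 0.0]
force: [2.7, 6.1, 15.9]
width: 0.15
gripper_force: 15.0
```

```bash
python3 -c "
from h import *
s=observe();p=s['position'];print(s['width'],s['gripper_force'],s['force'],'case',[(p-H)@a for a in (X,Y,Z)])"
```

```text
0.14971062069443164 15.001022815704346 [ 2.67391501  6.13591282 15.85698072] case [np.float64(-0.029947800603905624), np.float64(-0.16772688694707763), np.float64(0.012472258316893713)]
```

>>> jog_arm:
  plan:
    - {"offset": [0, -0.03, 0], "twist": [0, 0, 0], "fingers": -0.3}
    - {"offset": [0, -0.03, 0], "twist": [0, 0, 0], "fingers": -0.3}
    - {"offset": [0, -0.03, 0], "twist": [0, 0, 0], "fingers": -0.3}
    - {"offset": [0, -0.03, -0.3], "twist": [0, 0, 0], "fingers": -0.3}
    - {"offset": [0, -0.03, -0.6], "twist": [0, 0, 0], "fingers": -0.3}
    - {"offset": [0, -0.03, -0.9], "twist": [0, 0, 0], "fingers": -0.3}
    - {"offset": [0, 0.3, -0.98], "twist": [0, 0, 0], "fingers": -0.3}
    - {"offset": [-0.3, 0.9, -0.98], "twist": [0, 0, 0], "fingers": -0.3}
    - {"offset": [-0.7, 0.9, -0.98], "twist": [0, 0, 0.25], "fingers": -0.2}
    - {"offset": [-0.7, 0.9, -0.98], "twist": [0, 0, 0.25], "fingers": -0.2}
    - {"offset": [-0.7, 0.9, -0.98], "twist": [0, 0, 0.25], "fingers": -0.2}
    - {"offset": [-0.7, 0.9, -0.98], "twist": [0, 0, 0.25], "fingers": -0.2}
    - {"offset": [-0.7, 0.9, -0.98], "twist": [0, 0, 0.25], "fingers": -0.2}
    - {"offset": [-0.7, 0.9, -0.98], "twist": [0, 0, 0.25], "fingers": -0.2}
    - {"offset": [-0.7, 0.9, -0.98], "twist": [0, 0, 0.25], "fingers": -0.2}
    - {"offset": [-0.7, 0.9, -0.98], "twist": [0, 0, 0.25], "fingers": -0.2}
    - {"offset": [-0.7, 0.9, -0.98], "twist": [0, 0, 0.25], "fingers": -0.2}
    - {"offset": [-0.7, 0.9, -0.98], "twist": [0, 0, 0.25], "fingers": -0.2}

```text
clock: 50.52
position: [0.4975, -0.2775, 0.2099]
ee_rot: [-2.307, -2.131, 0.002]
force: [-0.1, 0.8, 0.5]
width: 0.401
gripper_force: 0.0
```

```bash
python3 -c "
from h import *
s=observe();print(s['position'],s['width'])
for n in ('wrist','scene'):
  get_image(n)
  for t in ('block_short_a_mid','block_long_a_mid'):
    for d in landmark_of(t,n):
      p=on(n,d['at'][1]*512,d['at'][0]*384,.028); print(n,t[6:11],round(d['conf'],2),'case',[round((p-H)@a,3) for a in (X,Y)])
rel(C(-.080,-.053,.03),RB,C(-.080,-.053,-.0085))"
```

```text
[ 0.49752498 -0.27752101  0.20991397] 0.4011101378679022
wrist short 0.74 case [np.float64(-0.296), np.float64(-0.187)]
wrist long_ 0.86 case [np.float64(-0.074), np.float64(0.067)]
scene short 0.87 case [np.float64(-0.408), np.float64(-0.115)]
scene short 0.8 case [np.float64(-0.075), np.float64(-0.046)]
scene short 0.71 case [np.float64(-0.312), np.float64(-0.197)]
scene long_ 0.72 case [np.float64(-0.08), np.float64(0.067)]
(array([-0.554,  0.074,  0.855]), array([-0.    , -0.    , -0.0009]))
  then [-0.554  0.074  1.111]
```

>>> jog_arm:
  newtons: 40
  plan:
    - {"offset": [-0.3, 0.074, 0.1], "twist": [0, 0, 0], "fingers": -0.2}
    - {"offset": [-0.554, 0.074, 0.2], "twist": [0, 0, 0], "fingers": -0.2}
    - {"offset": [-0.554, 0.074, 0.5], "twist": [0, 0, 0], "fingers": -0.2}
    - {"offset": [-0.554, 0.074, 0.85], "twist": [0, 0, 0], "fingers": -0.2}
    - {"offset": [-0.554, 0.074, 0.85], "twist": [0, 0, 0], "fingers": -0.2}

```text
clock: 51.45
position: [0.4998, -0.3596, 0.0793]
ee_rot: [-2.302, -2.127, 0.003]
force: [0.4, -0.1, 0.9]
width: 0.4
gripper_force: 0.0
```

>>> jog_arm:
  plan:
    - {"offset": [0, 0, 0.15], "twist": [0, 0, 0], "fingers": -0.2}
    - {"offset": [0, 0, 0.24], "twist": [0, 0, 0], "fingers": -0.2}
    - {"offset": [0, 0, 0.24], "twist": [0, 0, 0], "fingers": -0.2}
    - {"offset": [0, 0, 0.24], "twist": [0, 0, 0], "fingers": -1}
    - {"offset": [0, 0, 0.24], "twist": [0, 0, 0], "fingers": -1}
    - {"offset": [0, 0, 0.24], "twist": [0, 0, 0], "fingers": -1}

```text
clock: 52.2
position: [0.503, -0.3613, 0.0476]
ee_rot: [2.307, 2.131, 0.0]
force: [0.8, 0.9, 3.9]
width: 0.17
gripper_force: 40.0
```

```bash
python3 -c "
from h import *
s=observe();p=s['position'];print(s['width'],s['gripper_force'],s['force'],'case',[(p-H)@a for a in (X,Y,Z)])"
```

```text
0.1703208065617472 39.99315798282623 [0.78175084 0.93952915 3.89013223] case [np.float64(-0.07991645587869935), np.float64(-0.052368651514078504), np.float64(-0.004432040389618967)]
```

>>> jog_arm:
  plan:
    - {"offset": [0, 0, -0.06], "twist": [0, 0, 0], "fingers": -1}
    - {"offset": [0, 0, -0.1], "twist": [0, 0, 0], "fingers": -1}
    - {"offset": [0.05, 0, -0.1], "twist": [0, 0, 0], "fingers": -1}
    - {"offset": [0.05, 0, -0.05], "twist": [0, 0, 0], "fingers": -1}
    - {"offset": [0.05, 0, -0.01], "twist": [0, 0, 0], "fingers": -1}
    - {"offset": [0.05, 0, 0.01], "twist": [0, 0, 0], "fingers": -1}
    - {"offset": [0.05, 0, 0.02], "twist": [0, 0, 0], "fingers": -1}
    - {"offset": [0.05, 0, 0.02], "twist": [0, 0, 0], "fingers": -1}

```text
clock: 53.2
position: [0.5028, -0.3556, 0.0448]
ee_rot: [2.308, 2.128, -0.003]
force: [-4.6, -3.2, 12.8]
width: 0.169
gripper_force: 40.0
```

```bash
python3 -c "
from h import *
s=observe();p=s['position'];print(s['width'],s['gripper_force'],s['force'],'case',[(p-H)@a for a in (X,Y,Z)])"
```

```text
0.16902277905065383 40.014692544937134 [-4.5992556  -3.18155286 12.76171987] case [np.float64(-0.08555058988845818), np.float64(-0.05301429527401479), np.float64(-0.007152597850885435)]
```

>>> jog_arm:
  plan:
    - {"offset": [0, 0, 0.012], "twist": [0, 0, 0], "fingers": -1}
    - {"offset": [0, 0, 0.012], "twist": [0, 0, 0], "fingers": -1}
    - {"offset": [0, 0, -0.01], "twist": [0, 0, 0], "fingers": -0.3}
    - {"offset": [0, 0, -0.01], "twist": [0, 0, 0], "fingers": -0.3}
    - {"offset": [0, 0, -0.01], "twist": [0, 0, 0], "fingers": -0.3}
    - {"offset": [0, 0, -0.3], "twist": [0, 0, 0], "fingers": -0.6}
    - {"offset": [0, 0, -0.3], "twist": [0, 0, 0], "fingers": -1}
    - {"offset": [0, 0, -0.3], "twist": [0, 0, 0], "fingers": -1}
    - {"offset": [0, 0, -0.3], "twist": [0, 0, 0], "fingers": -1}

```text
clock: 54.32
position: [0.5025, -0.3531, 0.0877]
ee_rot: [-2.307, -2.13, 0.001]
force: [-0.1, 0.5, -0.9]
width: 0.009
gripper_force: 0.0
```

```bash
python3 -c "
from h import *
s=observe();p=s['position'];print(s['width'],s['force'],'case',[(p-H)@a for a in (X,Y,Z)])"
```

```text
0.008960059264694729 [-0.14862281  0.50242607 -0.91821173] case [np.float64(-0.08801301185461835), np.float64(-0.053442751708321606), np.float64(0.03572318113954417)]
```

>>> jog_arm:
  plan:
    - {"offset": [-0.12, 0, 0], "twist": [0, 0, 0], "fingers": -1}
    - {"offset": [-0.12, 0, 0.1], "twist": [0, 0, 0], "fingers": -1}
    - {"offset": [-0.12, 0, 0.15], "twist": [0, 0, 0], "fingers": -1}
    - {"offset": [-0.12, 0, 0.175], "twist": [0, 0, 0], "fingers": -1}
    - {"offset": [-0.12, 0, 0.175], "twist": [0, 0, 0], "fingers": -1}

```text
clock: 54.95
position: [0.5017, -0.371, 0.0622]
ee_rot: [-2.307, -2.132, 0.0]
force: [0.1, 0.2, -0.1]
width: 0.005
gripper_force: 0.0
```

>>> jog_arm:
  plan:
    - {"offset": [0, 0, -0.1], "twist": [0, 0, 0], "fingers": -1}
    - {"offset": [0.21, 0, -0.1], "twist": [0, 0, 0], "fingers": -1}
    - {"offset": [0.21, 0, -0.05], "twist": [0, 0, 0], "fingers": -1}
    - {"offset": [0.21, 0, 0], "twist": [0, 0, 0], "fingers": -1}
    - {"offset": [0.21, 0, 0], "twist": [0, 0, 0], "fingers": -1}

```text
clock: 55.58
position: [0.5036, -0.3408, 0.062]
ee_rot: [-2.308, -2.13, 0.001]
force: [0.2, -0.1, -0.2]
width: 0.004
gripper_force: 0.0
```

>>> jog_arm:
  plan:
    - {"offset": [0, 0, 0.015], "twist": [0, 0, 0], "fingers": -1}
    - {"offset": [0, 0, 0.02], "twist": [0, 0, 0], "fingers": -1}
    - {"offset": [0, 0, 0.02], "twist": [0, 0, 0], "fingers": -1}

```text
clock: 55.95
position: [0.5041, -0.3409, 0.0613]
ee_rot: [2.308, 2.13, -0.001]
force: [-5.7, 2.5, 17.8]
width: 0.006
gripper_force: 9.0
```

```bash
python3 -c "
from h import *
rel(C(-.077,.0255,.03),RB,C(-.077,.0255,.010))"
```

```text
(array([-0.152,  0.523, -0.138]), array([ 0.0001,  0.0002, -0.0012]))
  then [-0.151  0.523 -0.004]
```

>>> jog_arm:
  plan:
    - {"offset": [0, 0, -0.2], "twist": [0, 0, 0], "fingers": -0.45}
    - {"offset": [-0.1, 0.3, -0.2], "twist": [0, 0, 0], "fingers": -0.45}
    - {"offset": [-0.151, 0.523, -0.2], "twist": [0, 0, -0.001], "fingers": -0.45}
    - {"offset": [-0.151, 0.523, -0.15], "twist": [0, 0, -0.001], "fingers": -0.45}
    - {"offset": [-0.151, 0.523, -0.15], "twist": [0, 0, -0.001], "fingers": -0.45}
    - {"offset": [-0.151, 0.523, 0], "twist": [0, 0, -0.001], "fingers": -0.45}
    - {"offset": [-0.151, 0.523, 0.07], "twist": [0, 0, -0.001], "fingers": -0.45}
    - {"offset": [-0.151, 0.523, 0.1], "twist": [0, 0, -0.001], "fingers": -0.45}
    - {"offset": [-0.151, 0.523, 0.1], "twist": [0, 0, -0.001], "fingers": -0.45}

```text
clock: 57.08
position: [0.5804, -0.3689, 0.0447]
ee_rot: [-2.301, -2.138, 0.0]
force: [-0.4, -0.1, -0.2]
width: 0.278
gripper_force: 0.0
```

```bash
python3 -c "
from h import *
s=observe();p=s['position'];print(s['width'],s['force'],'case',[(p-H)@a for a in (X,Y,Z)])"
```

```text
0.27806050899565854 [-0.39232151 -0.13395168 -0.18893312] case [np.float64(-0.07791589936955899), np.float64(0.025379007451563778), np.float64(-0.007333211619524271)]
```

No contact; grip, lift, shift 8 mm to the front, lower.

>>> jog_arm:
  plan:
    - {"offset": [0, 0, 0], "twist": [0, 0, 0], "fingers": -1}
    - {"offset": [0, 0, 0], "twist": [0, 0, 0], "fingers": -1}
    - {"offset": [0, 0, 0], "twist": [0, 0, 0], "fingers": -1}
    - {"offset": [0, 0, -0.06], "twist": [0, 0, 0], "fingers": -1}
    - {"offset": [0, 0, -0.11], "twist": [0, 0, 0], "fingers": -1}
    - {"offset": [0.05, 0, -0.11], "twist": [0, 0, 0], "fingers": -1}
    - {"offset": [0.05, 0, -0.05], "twist": [0, 0, 0], "fingers": -1}
    - {"offset": [0.05, 0, -0.01], "twist": [0, 0, 0], "fingers": -1}
    - {"offset": [0.05, 0, 0.01], "twist": [0, 0, 0], "fingers": -1}
    - {"offset": [0.05, 0, 0.01], "twist": [0, 0, 0], "fingers": -1}

```text
clock: 58.32
position: [0.5807, -0.3622, 0.043]
ee_rot: [2.302, 2.138, -0.002]
force: [-2.2, -0.4, 4.2]
width: 0.169
gripper_force: 40.0
```

```bash
python3 -c "
from h import *
s=observe();p=s['position'];print(s['width'],s['force'],'case',[(p-H)@a for a in (X,Y,Z)])"
```

```text
0.16938451706971427 [-2.16336928 -0.43796735  4.16580173] case [np.float64(-0.08464280560573864), np.float64(0.02517357472617314), np.float64(-0.008969979612402021)]
```

>>> jog_arm:
  plan:
    - {"offset": [0, 0, 0.02], "twist": [0, 0, 0], "fingers": -1}
    - {"offset": [0, 0, 0.02], "twist": [0, 0, 0], "fingers": -1}
    - {"offset": [0, 0, 0], "twist": [0, 0, 0], "fingers": -0.5}
    - {"offset": [0, 0, 0], "twist": [0, 0, 0], "fingers": -0.5}
    - {"offset": [0, 0, 0], "twist": [0, 0, 0], "fingers": -0.5}
    - {"offset": [0, 0, -0.2], "twist": [0, 0, 0], "fingers": -0.5}
    - {"offset": [0, 0, -0.28], "twist": [0, 0, 0], "fingers": -0.5}
    - {"offset": [-0.045, 0.297, -0.28], "twist": [0, 0, 0], "fingers": -0.5}
    - {"offset": [-0.045, 0.297, -0.28], "twist": [0, 0, 0], "fingers": -0.5}
    - {"offset": [-0.045, 0.297, -0.15], "twist": [0, 0, 0], "fingers": -0.5}
    - {"offset": [-0.045, 0.297, -0.05], "twist": [0, 0, 0], "fingers": -0.5}
    - {"offset": [-0.045, 0.297, -0.02], "twist": [0, 0, 0], "fingers": -0.5}
    - {"offset": [-0.045, 0.297, -0.02], "twist": [0, 0, 0], "fingers": -0.5}

```text
clock: 59.95
position: [0.6245, -0.3713, 0.0453]
ee_rot: [-2.301, -2.138, 0.001]
force: [0.5, 0.9, 0.7]
width: 0.245
gripper_force: 0.0
```

```bash
python3 -c "
from h import *
s=observe();p=s['position'];print(s['width'],s['force'],'case',[(p-H)@a for a in (X,Y,Z)])"
```

```text
0.24508634360065354 [0.47891872 0.86209997 0.67196517] case [np.float64(-0.07875172866698989), np.float64(0.0695417092367466), np.float64(-0.006676042379539837)]
```

>>> jog_arm:
  plan:
    - {"offset": [0, 0, 0], "twist": [0, 0, 0], "fingers": -1}
    - {"offset": [0, 0, 0], "twist": [0, 0, 0], "fingers": -1}
    - {"offset": [0, 0, 0], "twist": [0, 0, 0], "fingers": -1}
    - {"offset": [0, 0, -0.06], "twist": [0, 0, 0], "fingers": -1}
    - {"offset": [0, 0, -0.11], "twist": [0, 0, 0], "fingers": -1}
    - {"offset": [0.045, 0, -0.11], "twist": [0, 0, 0], "fingers": -1}
    - {"offset": [0.045, 0, -0.05], "twist": [0, 0, 0], "fingers": -1}
    - {"offset": [0.045, 0, -0.01], "twist": [0, 0, 0], "fingers": -1}
    - {"offset": [0.045, 0, 0.015], "twist": [0, 0, 0], "fingers": -1}
    - {"offset": [0.045, 0, 0.025], "twist": [0, 0, 0], "fingers": -1}
    - {"offset": [0.045, 0, 0.025], "twist": [0, 0, 0], "fingers": -1}

```text
clock: 61.32
position: [0.625, -0.3664, 0.0429]
ee_rot: [2.302, 2.136, -0.003]
force: [-4.7, -1.8, 6.5]
width: 0.175
gripper_force: 40.0
```

```bash
python3 -c "
from h import *
s=observe();p=s['position'];print(s['width'],s['force'],'case',[(p-H)@a for a in (X,Y,Z)])"
```

```text
0.1745933912780687 [-4.71372954 -1.8474588   6.51365517] case [np.float64(-0.08362806646738197), np.float64(0.0696389666322079), np.float64(-0.00913051322999188)]
```

>>> jog_arm:
  plan:
    - {"offset": [0, 0, -0.01], "twist": [0, 0, 0], "fingers": -0.5}
    - {"offset": [0, 0, -0.01], "twist": [0, 0, 0], "fingers": -0.5}
    - {"offset": [0, 0, -0.01], "twist": [0, 0, 0], "fingers": -0.5}
    - {"offset": [0, 0, -0.2], "twist": [0, 0, 0], "fingers": -0.5}
    - {"offset": [-0.1, 0, -0.3], "twist": [0, 0, 0], "fingers": -1}
    - {"offset": [-0.2, 0, -0.3], "twist": [0, 0, 0], "fingers": -1}
    - {"offset": [-0.2, 0, -0.3], "twist": [0, 0, 0], "fingers": -1}
    - {"offset": [-0.2, 0, -0.2], "twist": [0, 0, 0], "fingers": -1}
    - {"offset": [-0.2, 0, -0.14], "twist": [0, 0, 0], "fingers": -1}
    - {"offset": [-0.2, 0, -0.14], "twist": [0, 0, 0], "fingers": -1}

```text
clock: 62.58
position: [0.6232, -0.3935, 0.062]
ee_rot: [-2.299, -2.139, 0.0]
force: [0.7, 0.1, -0.2]
width: -0.002
gripper_force: 0.0
```

>>> jog_arm:
  plan:
    - {"offset": [0, 0, -0.12], "twist": [0, 0, 0], "fingers": -1}
    - {"offset": [0, -0.15, -0.12], "twist": [0, 0, 0], "fingers": -1}
    - {"offset": [0, -0.295, -0.12], "twist": [0, 0, 0], "fingers": -1}
    - {"offset": [0, -0.295, -0.05], "twist": [0, 0, 0], "fingers": -1}
    - {"offset": [0, -0.295, 0], "twist": [0, 0, 0], "fingers": -1}
    - {"offset": [0, -0.295, 0], "twist": [0, 0, 0], "fingers": -1}

```text
clock: 63.32
position: [0.5797, -0.3906, 0.0622]
ee_rot: [-2.299, -2.139, -0.0]
force: [0.7, 0.1, -0.1]
width: 0.005
gripper_force: 0.0
```

```bash
python3 -c "
from h import *
s=observe();p=s['position'];print(s['width'],s['force'],'case',[(p-H)@a for a in (X,Y,Z)])"
```

```text
0.005217582049930046 [ 0.6791824   0.09877955 -0.05202939] case [np.float64(-0.05622354846539716), np.float64(0.026253997920044424), np.float64(0.010241660975906945)]
```

>>> jog_arm:
  plan:
    - {"offset": [0, 0, -0.12], "twist": [0, 0, 0], "fingers": -1}
    - {"offset": [0.38, 0, -0.12], "twist": [0, 0, 0], "fingers": -1}
    - {"offset": [0.38, 0, -0.12], "twist": [0, 0, 0], "fingers": -1}
    - {"offset": [0.38, 0, -0.05], "twist": [0, 0, 0], "fingers": -1}
    - {"offset": [0.38, 0, 0], "twist": [0, 0, 0], "fingers": -1}
    - {"offset": [0.38, 0, 0], "twist": [0, 0, 0], "fingers": -1}

```text
clock: 64.08
position: [0.5825, -0.3353, 0.0621]
ee_rot: [-2.301, -2.136, 0.002]
force: [-0.5, 0.4, -0.4]
width: 0.004
gripper_force: 0.0
```

>>> jog_arm:
  plan:
    - {"offset": [0, 0, -0.12], "twist": [0, 0, 0], "fingers": -1}
    - {"offset": [0, 0.15, -0.12], "twist": [0, 0, 0], "fingers": -1}
    - {"offset": [0, 0.295, -0.12], "twist": [0, 0, 0], "fingers": -1}
    - {"offset": [0, 0.295, -0.05], "twist": [0, 0, 0], "fingers": -1}
    - {"offset": [0, 0.295, 0], "twist": [0, 0, 0], "fingers": -1}
    - {"offset": [0, 0.295, 0], "twist": [0, 0, 0], "fingers": -1}

```text
clock: 64.82
position: [0.626, -0.3379, 0.0624]
ee_rot: [-2.3, -2.137, 0.002]
force: [-0.3, -0.0, -0.2]
width: 0.005
gripper_force: 0.0
```

```bash
python3 -c "
from h import *
s=observe();p=s['position'];print(s['width'],s['force'],'case',[(p-H)@a for a in (X,Y,Z)])
rel(C(-.031,-.168,.16),Rm)"
```

```text
0.005277530333088188 [-0.279259   -0.04433112 -0.20250941] case [np.float64(-0.11220436277684563), np.float64(0.06859099377773256), np.float64(0.010382093217402799)]
(array([-0.542, -1.579, -0.994]), array([-0.0003, -0.0003, -0.2501]))
```

>>> jog_arm:
  newtons: 12
  plan:
    - {"offset": [0, 0, -0.4], "twist": [0, 0, 0], "fingers": -0.6}
    - {"offset": [0.2, 0, -0.8], "twist": [0, 0, 0], "fingers": -0.3}
    - {"offset": [0.5, -0.3, -0.99], "twist": [0, 0, 0], "fingers": -0.3}
    - {"offset": [0.5, -0.7, -0.99], "twist": [0, 0, -0.25], "fingers": -0.3}
    - {"offset": [0.5, -1, -0.99], "twist": [0, 0, -0.25], "fingers": -0.3}
    - {"offset": [0.5, -1, -0.99], "twist": [0, 0, -0.25], "fingers": -0.3}
    - {"offset": [0.5, -1, -0.99], "twist": [0, 0, -0.25], "fingers": -0.3}
    - {"offset": [0.5, -1, -0.99], "twist": [0, 0, -0.25], "fingers": -0.3}
    - {"offset": [0.5, -1, -0.99], "twist": [0, 0, -0.25], "fingers": -0.3}
    - {"offset": [0.5, -1, -0.99], "twist": [0, 0, -0.25], "fingers": -0.3}
    - {"offset": [0.5, -1, -0.99], "twist": [0, 0, -0.25], "fingers": -0.3}
    - {"offset": [0.5, -1, -0.99], "twist": [0, 0, -0.25], "fingers": -0.3}
    - {"offset": [0.5, -1, -0.99], "twist": [0, 0, -0.25], "fingers": -0.3}

```text
clock: 66.45
position: [0.4829, -0.2522, 0.2119]
ee_rot: [-0.117, -3.139, 0.001]
force: [-0.2, -0.3, -0.4]
width: 0.35
gripper_force: 0.0
```

>>> jog_arm:
  plan:
    - {"offset": [0.3, 0, 0], "twist": [0, 0, 0], "fingers": -0.3}
    - {"offset": [0.577, 0, 0], "twist": [0, 0, 0], "fingers": -0.3}
    - {"offset": [0.577, -0.35, 0], "twist": [0, 0, 0], "fingers": -0.3}
    - {"offset": [0.577, -0.7, 0.1], "twist": [0, 0, 0], "fingers": -0.3}
    - {"offset": [0.577, -1, 0.2], "twist": [0, 0, 0], "fingers": -0.3}
    - {"offset": [0.577, -1, 0.25], "twist": [0, 0, 0], "fingers": -0.3}
    - {"offset": [0.577, -1, 0.25], "twist": [0, 0, 0], "fingers": -0.3}

```text
clock: 67.32
position: [0.3859, -0.3942, 0.1738]
ee_rot: [-0.116, -3.139, -0.002]
force: [0.3, 0.9, -0.3]
width: 0.348
gripper_force: 0.0
```

```bash
python3 -c "
from h import *
s=observe();p=s['position'];print(s['width'],s['force'],'case',[(p-H)@a for a in (X,Y,Z)])
get_image('wrist'); c=calibration('wrist')
for x,z in ((-.038,.02),(-.031,.015)): print(proj('wrist',C(x,-.155,z),c))
print([(d['conf'],d['at'][1]*512,d['at'][0]*384) for d in landmark_of('stay_knob','wrist')])
rel(C(-.031,-.168,.014),Rm)"
```

```text
0.3477265541676024 [ 0.29909513  0.88215039 -0.28912402] case [np.float64(-0.0385226441105282), np.float64(-0.1667580073502971), np.float64(0.12182169745671226)]
[257.05183059 213.49151684]
[249.20053793 211.51257382]
[(0.7, 246.8864, 214.3872)]
(array([ 0.014, -0.053,  0.726]), array([0.    , 0.0001, 0.0002]))
```

Locked as expected; grip, break the knee, and lower along the arc.

>>> jog_arm:
  plan:
    - {"offset": [0.01, -0.053, 0.3], "twist": [0, 0, 0], "fingers": -0.3}
    - {"offset": [0.01, -0.053, 0.6], "twist": [0, 0, 0], "fingers": -0.3}
    - {"offset": [0.01, -0.053, 0.726], "twist": [0, 0, 0], "fingers": -0.3}
    - {"offset": [0.01, -0.053, 0.726], "twist": [0, 0, 0], "fingers": -0.3}
    - {"offset": [0.01, -0.053, 0.726], "twist": [0, 0, 0], "fingers": -1}
    - {"offset": [0.01, -0.053, 0.726], "twist": [0, 0, 0], "fingers": -1}
    - {"offset": [0.01, -0.053, 0.726], "twist": [0, 0, 0], "fingers": -1}
    - {"offset": [0.01, -0.053, 0.726], "twist": [0, 0, 0], "fingers": -1}

```text
clock: 68.42
position: [0.3851, -0.4025, 0.0667]
ee_rot: [0.114, 3.138, -0.001]
force: [1.0, 3.9, 5.9]
width: 0.149
gripper_force: 12.0
```

>>> jog_arm:
  plan:
    - {"offset": [0, 0.025, -0.017], "twist": [0, 0, 0], "fingers": -1}
    - {"offset": [0, 0.047, -0.033], "twist": [0, 0, 0], "fingers": -1}
    - {"offset": [0, 0.07, -0.048], "twist": [0, 0, 0], "fingers": -1}
    - {"offset": [0, 0.094, -0.061], "twist": [0, 0, 0], "fingers": -1}
    - {"offset": [0, 0.117, -0.071], "twist": [0, 0, 0], "fingers": -1}
    - {"offset": [0, 0.141, -0.08], "twist": [0, 0, 0], "fingers": -1}
    - {"offset": [0, 0.165, -0.087], "twist": [0, 0, 0], "fingers": -1}
    - {"offset": [0, 0.19, -0.094], "twist": [0, 0, 0], "fingers": -1}
    - {"offset": [0, 0.19, -0.094], "twist": [0, 0, 0], "fingers": -1}

```text
clock: 69.55
position: [0.387, -0.3745, 0.0802]
ee_rot: [0.114, 3.138, -0.001]
force: [2.7, -1.9, 6.8]
width: 0.149
gripper_force: 12.0
```

```bash
python3 -c "
from h import *
s=observe();p=s['position'];print(s['width'],s['force'],'case',[(p-H)@a for a in (X,Y,Z)])"
```

```text
0.14873197280076444 [ 2.68609606 -1.92491483  6.80480046] case [np.float64(-0.058230282847250125), np.float64(-0.16716607010193069), np.float64(0.028185177918390432)]
```

>>> jog_arm:
  plan:
    - {"offset": [0, 0.042, -0.012], "twist": [0, 0, 0], "fingers": -1}
    - {"offset": [0, 0.084, -0.016], "twist": [0, 0, 0], "fingers": -1}
    - {"offset": [0, 0.126, -0.016], "twist": [0, 0, 0], "fingers": -1}
    - {"offset": [0, 0.169, -0.013], "twist": [0, 0, 0], "fingers": -1}
    - {"offset": [0, 0.211, -0.006], "twist": [0, 0, 0], "fingers": -1}
    - {"offset": [0, 0.252, 0.005], "twist": [0, 0, 0], "fingers": -1}
    - {"offset": [0, 0.292, 0.019], "twist": [0, 0, 0], "fingers": -1}
    - {"offset": [0, 0.33, 0.036], "twist": [0, 0, 0], "fingers": -1}
    - {"offset": [0, 0.367, 0.057], "twist": [0, 0, 0], "fingers": -1}
    - {"offset": [0, 0.402, 0.081], "twist": [0, 0, 0], "fingers": -1}
    - {"offset": [0, 0.402, 0.081], "twist": [0, 0, 0], "fingers": -1}

```text
clock: 70.92
position: [0.3915, -0.3112, 0.0673]
ee_rot: [0.11, 3.139, 0.005]
force: [5.2, 8.8, 4.3]
width: 0.146
gripper_force: 12.0
```

>>> jog_arm:
  plan:
    - {"offset": [0, 0.033, 0.027], "twist": [0, 0, 0], "fingers": -1}
    - {"offset": [0, 0.063, 0.057], "twist": [0, 0, 0], "fingers": -1}
    - {"offset": [0, 0.091, 0.089], "twist": [0, 0, 0], "fingers": -1}
    - {"offset": [0, 0.116, 0.124], "twist": [0, 0, 0], "fingers": -1}
    - {"offset": [0, 0.138, 0.161], "twist": [0, 0, 0], "fingers": -1}
    - {"offset": [0, 0.157, 0.195], "twist": [0, 0, 0], "fingers": -1}
    - {"offset": [0, 0.157, 0.195], "twist": [0, 0, 0], "fingers": -1}

```text
clock: 71.8
position: [0.3931, -0.287, 0.0375]
ee_rot: [0.109, 3.139, 0.007]
force: [6.7, 10.4, -1.2]
width: 0.147
gripper_force: 12.0
```

>>> jog_arm:
  plan:
    - {"offset": [0, 0, 0], "twist": [0, 0, 0], "fingers": -0.2}
    - {"offset": [0, 0, 0], "twist": [0, 0, 0], "fingers": -0.2}
    - {"offset": [0, 0, 0], "twist": [0, 0, 0], "fingers": -0.2}
    - {"offset": [0, 0.02, -0.3], "twist": [0, 0, 0], "fingers": -0.2}
    - {"offset": [0, 0.02, -0.7], "twist": [0, 0, 0], "fingers": -0.5}
    - {"offset": [0, 0.02, -0.9], "twist": [0, 0, 0], "fingers": -1}
    - {"offset": [-0.3, 0.02, -0.9], "twist": [0, 0, 0], "fingers": -1}
    - {"offset": [-0.7, 0.02, -0.9], "twist": [0, 0, 0], "fingers": -1}
    - {"offset": [-0.98, 0.02, -0.9], "twist": [0, 0, 0], "fingers": -1}
    - {"offset": [-0.98, 0.02, -0.9], "twist": [0, 0, 0], "fingers": -1}
    - {"offset": [-0.98, 0.02, -0.9], "twist": [0, 0, 0], "fingers": -1}

```text
clock: 73.18
position: [0.5379, -0.2988, 0.1725]
ee_rot: [-0.115, -3.137, -0.0]
force: [-0.3, -1.0, -0.3]
width: 0.006
gripper_force: 0.0
```

```bash
python3 -c "
from h import *
s=observe();p=s['position'];print(s['width'],s['force'],p,'case',[(p-H)@a for a in (X,Y,Z)])"
```

```text
0.005813884572871553 [-0.27216931 -1.04489447 -0.31951024] [ 0.53794244 -0.29879624  0.17247923] case [np.float64(-0.14475902167525048), np.float64(-0.022091820766407533), np.float64(0.12047922733918798)]
```

>>> jog_arm:
  plan:
    - {"offset": [0, 0, 0.3], "twist": [0, 0, 0], "fingers": -1}
    - {"offset": [0, 0, 0.5], "twist": [0, 0, 0], "fingers": -1}
    - {"offset": [0, 0, 0.6], "twist": [0, 0, 0], "fingers": -1}
    - {"offset": [0, 0, 0.64], "twist": [0, 0, 0], "fingers": -1}
    - {"offset": [0, 0, 0.66], "twist": [0, 0, 0], "fingers": -1}
    - {"offset": [0, 0, 0.675], "twist": [0, 0, 0], "fingers": -1}
    - {"offset": [0, 0, 0.675], "twist": [0, 0, 0], "fingers": -1}

```text
clock: 74.05
position: [0.5394, -0.2988, 0.0723]
ee_rot: [0.115, 3.139, -0.001]
force: [-0.0, 0.4, -0.4]
width: 0.006
gripper_force: 0.0
```

>>> jog_arm:
  plan:
    - {"offset": [0, 0, 0.01], "twist": [0, 0, 0], "fingers": -1}
    - {"offset": [0, 0, 0.02], "twist": [0, 0, 0], "fingers": -1}
    - {"offset": [0, 0, 0.03], "twist": [0, 0, 0], "fingers": -1}
    - {"offset": [0, 0, 0.03], "twist": [0, 0, 0], "fingers": -1}

```text
clock: 74.55
position: [0.5396, -0.2989, 0.0705]
ee_rot: [0.115, 3.138, -0.003]
force: [-10.1, 3.5, 30.6]
width: 0.006
gripper_force: 15.4
```

>>> jog_arm:
  plan:
    - {"offset": [0, 0, -0.1], "twist": [0, 0, 0], "fingers": -1}
    - {"offset": [0, 0, -0.5], "twist": [0, 0, 0], "fingers": -1}
    - {"offset": [0, 0, -0.9], "twist": [0, 0, 0], "fingers": -1}
    - {"offset": [0, 0, -0.9], "twist": [0, 0, 0], "fingers": -1}
    - {"offset": [0, 0, -0.9], "twist": [0, 0, 0], "fingers": -1}

```text
clock: 75.18
position: [0.5389, -0.2988, 0.2023]
ee_rot: [-0.115, -3.139, 0.001]
force: [-0.1, 0.7, 0.9]
width: 0.003
gripper_force: 0.0
```

```bash
python3 -c "
from cell import *
print(sign_off())"
```

```text
the job is handed in; nothing more can be done
None
```

I handed the job in: the three blocks I found (two long, one short) lie flat in their rows, and the lid is shut with the stay folded. By fingertip touch every block is at seated height and the lid top is where it should be when closed. I had to reopen the lid once because the blocks first sat too far back and held it slightly open. The sign-off returned no verdict, so I don't know how it was judged.

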